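# Load a glaze sample onto the sample rail

### The job

Take the carrier with the square glazed test tile off its parking fork and load it onto the aluminium sample rail: bring its glider disc in at the rail's open end, slide it all the way home to the black end stop, and leave it hanging there freely, plumb and at rest. Leave the carrier with the round tile hanging on its own fork, and the pots and the jar where they stand.

Things in the scene. Friction and masses are not known exactly. Their poses are not given: they have to be found in the camera images.
- square_carrier_grip (a point): Centre of the grey grip block on the stem of the carrier with the SQUARE dark red tile. Block 24 mm along x, 12 mm along y (pinch across y), 36 mm high. z up the stem, y through the tile's thickness, x away from the robot at the start. Carrier: rigid, about 0.11 kg; disc underside 140 mm above this point; tile (60 mm along x, 6 along y, 60 high) from 37 to 97 mm below; 7 mm stem.
- square_carrier_head (a point): Centre of the square carrier's white glider disc (32 mm diameter, 8 mm thick, horizontal), on the stem's axis, 144 mm above the grip block's centre; same axes. At the start the disc lies on the fork of one of the two stands (which place varies), the carrier hanging plumb and turned up to 0.1 rad from the stand.
- round_carrier_grip (a point): Bystander: grip block centre of the carrier with the ROUND tile (62 mm diameter); otherwise the same as the square carrier. It hangs in the other stand.
- stand_a: Fixed parking stand. Origin: on the table below the hanging stem. 14 mm post at x = 65, y = -55 mm; on it a flat fork, 5 mm thick, top face at 305 mm: prongs 14 mm wide, 16 mm slot, pointing to the stand's -x (to the robot); slot open at x = -18 mm, closed at +22 mm. Nothing above the disc: lift the carrier some mm and draw it out along -x. Foot 130 x 120 x 12 mm.
- stand_b: The other parking stand, identical to stand_a.
- rail: Fixed aluminium C-channel, 220 mm long along its y, slot downwards, on two posts 85 mm behind (+x); the -x side, to the robot, is free. Origin: on the table (z = 0) below the channel's middle. Open end y = -110 mm, black end stop y = +110 mm. Outside 48 mm wide, underside 301 mm, top 331 mm high. Inside 42 mm wide, from lips' top faces z = 305 mm to roof 327 mm; slot 16 mm wide at x = 0.
- rail_mouth (a point): Centre of the rail's open end, in the slot, at the lips' top faces (305 mm above the table). Rail's axes: +y leads in. The disc runs inside on the lips with the stem through the slot; it cannot pass the slot from below.
- rail_stop (a point): Inner face of the end stop, in the slot, at the lips' top faces (305 mm). Rail's axes. Home, the disc's edge touches it: disc centre 16 mm before it. Hanging freely, the disc's centre is 309 mm and the grip block's 165 mm above the table, 136 mm beneath the channel: to hold the block there the gripper must lean back towards the robot, 30 to 45 degrees from vertical.
- planter: Bystander: dark red planter, 150 mm across, 90 mm high, on a 25 mm wooden slab. Origin: centre of its underside.
- small_pot: Bystander: grey-green pot, 80 mm across, 50 mm high. Origin: centre of its underside.
- glaze_jar: Bystander: white jar, 60 mm diameter, 70 mm high. Origin: centre of its underside.

How it is judged:
On the way:
1. the square carrier's disc has entered the rail at its open end (centre 5 to 80 mm inside the mouth, in the channel) (x of square_carrier_head in the frame of rail between -0.01 and 0.01 m and y of square_carrier_head in the frame of rail between -0.105 and -0.03 m and z of square_carrier_head in the frame of rail between 0.304 and 0.326 m), for 0.05 s.
At the end, for the whole second after the job is handed in: The square carrier hangs from the rail at rest (under 0.06 m/s) by its disc, within 15 mm of touching the end stop, in the slot, disc on the lips, stem within 8 degrees of vertical, released; the round carrier still hangs on its fork, within 30 mm of its start (x of square_carrier_head in the frame of rail between -0.01 and 0.01 m and y of square_carrier_head in the frame of rail between 0.079 and 0.1 m and z of square_carrier_head in the frame of rail between 0.305 and 0.314 m and angle between square_carrier_head's own z axis and vertical below 0.14 rad and linear speed of square_carrier below 0.06 m/s and distance of round_carrier_grip from where it was at the start of the episode below 0.03 m).
It fails at once if the round carrier knocked off or pushed more than 40 mm (distance of round_carrier_grip from where it was at the start of the episode above 0.04 m).
It fails at once if the planter moved more than 25 mm (distance of planter from where it was at the start of the episode above 0.025 m).
It fails at once if the small pot moved more than 25 mm (distance of small_pot from where it was at the start of the episode above 0.025 m).
It fails at once if the jar moved more than 25 mm (distance of glaze_jar from where it was at the start of the episode above 0.025 m).
It also fails if it takes over 48 s, if anything falls off the work surface, if the arm or the gripper's body presses on something with over 40 N, if the wrist force passes 120 N, or if a joint passes its speed limit or range.

### The arm

A 7-joint arm with a two-finger parallel gripper is mounted at the origin on the work surface. World frame = base frame: x ahead of the robot, y to its left, z up, the work surface at z = 0. Lengths are in m, angles in rad, forces in N, time in s.
With the tool pointing down it reaches from about 0.4 to 0.85 m from the base axis. Payload 4.5 kg.
Tool frame: the origin (TCP) lies at the very end of the fingers, on their centre line; the grasp point (between the pads) lies 19 mm behind it; x points along the fingers, z is the direction in which the jaws open and shut, and the axes are right-handed (so a half turn about x gives the same grasp; the last joint's range is limited). The gripper opens to 85 mm and grips with 20 to 120 N. Pads are 22 mm wide; open, the fingers measure 114 mm over their backs; the gripper's body (76 mm by 85 mm) begins 54 mm behind the grasp point. The pads swing forward as they close: fully open they stand 13 mm farther back than shut.
Start: joints at [-1.231, 0.689, -0.195, 1.565, 0.157, 0.902, -0.215], TCP at [0.188, 0.596, 0.231] pointing down, gripper open.
Joint ranges: [-3.01, 3.01], [-0.46, 2.08], [-1.47, 1.51], [0.13, 2.56], [-1, 4.14], [0.04, 2.09], [-2.66, 2.66]. Speed limits (rad/s): [2.57, 2.57, 3.14, 3.14, 3.14, 3.14, 3.14].

### API

Orientations are given as a unit quaternion [w, x, y, z].
In Python, from bench import env gives the robot as it stands.
- The arm moves only by the tool jog_arm, never from a script. Its argument "increments" is a list of rows, each a list of 6 numbers: the shift along the world's x, y, z in m, then the turn, a rotation vector about the world's x, y, z in degrees. A call has 1 to 12 rows; each row shifts and turns the pose as measured when the row begins; what a row does not reach is not made up. A row lasts 1/8 s, in which the tool goes at most 62.5 mm and 10.7 degrees, less where a joint would pass 70% of its speed; a pose out of reach is approached as far as the arm can. A call with a gripper value outside its range is refused whole. "hand" is the finger opening in m, from 0 to 0.0854, set as the call begins (left out, the last holds). The fingers move at their own pace and stop on an object; "grip_force" is the grip in N (left out, the last holds). Time passes only in rows, so rows that do not move let the fingers close. It gives the time, the measured TCP pose, the force and the opening at its end, in the units of the state.
- env.read_state(): the state, without advancing time (a new reading comes with each control period).
- env.snapshot(name): name is "scene" or "top" or "wrist"; returns a dict with "img" (400x640x3 uint8, red, green, blue), "fovy" (degrees; the focal length in pixels is half the picture's height over the tangent of half this angle, whatever the lens; pixels are square), "cx", "cy" (the principal point, pixels), "view" (4x4, takes a point from world to camera coordinates); the wrist camera has in their place "T_tool_cam" (4x4, takes a point from camera to tool coordinates, whose origin is the TCP and whose axes are the tool frame's). Camera axes: x right, y down, z forward; pixel columns grow to the right and rows downward; lengths in m; the calibration is good to about 2 mm. A picture is of the moment at which its call begins: read the wrist's pose just before it. There is no depth.
- env.job_done(): hands the job in, once; it reports no verdict.
The state is a dict: "time": time; "q": joint angles; "joint_velocities": joint speeds; "tau": joint torques, N m; "position": TCP position; "tcp_rot": TCP orientation; "force": force on the tool from outside, world axes, zero at the start; "moment": the same for the moment, N m; "width": finger opening in m.
Only numpy, scipy, OpenCV 4.12 (cv2) and the standard library are available. Lean on these libraries where they do the work, as an engineer would, in place of code of your own. Each camera call takes 0.05 s, during which the arm holds its last target.

## Working session

There is one attempt and no reset: what is moved stays moved. The work goes in short steps, Python scripts to look and compute and a tool call to move; the robot and the scene stay as the last step left them, time stands still between calls to the robot, and variables do not carry over. Pictures are saved under pics/ and viewed, and the job is handed in when it is done.

Besides the shell and the picture viewer there is one more tool, called in YAML: its name, and indented under it one key for each argument. jog_arm: Moves the arm, as the interface text tells. Its arguments: {"type":"object","properties":{"increments":{"type":"array"},"hand":{"type":"number"},"grip_force":{"type":"number"}},"required":["increments"]}

```bash
ls; mkdir -p pics; python3 - <<'E'
from bench import env
import cv2
for n in ("scene","top","wrist"):
    s=env.snapshot(n); cv2.imwrite(f"pics/{n}0.png",s["img"][:,:,::-1])
    print(n,s["fovy"],s["cx"],s["cy"]); print(s.get("view",s.get("T_tool_cam")))
print(env.read_state())
E
```

```text
pics
scene 52.898968971057016 319.674320186969 196.60799712772808
[[ 0.41711459  0.90884188 -0.00467514 -0.2237309 ]
 [ 0.65556328 -0.30442677 -0.69105798 -0.24394158]
 [-0.62948567  0.28518551 -0.72278421  1.81040978]
 [ 0.          0.          0.          1.        ]]
top 44.05335118643301 320.8616903157227 194.11714711724053
[[-0.00925181 -0.99991819  0.00883305 -0.01599135]
 [-0.99672976  0.00851245 -0.08035745  0.56015823]
 [ 0.08027568 -0.00954761 -0.99672697  2.06454223]
 [ 0.          0.          0.          1.        ]]
wrist 70.03957381930344 319.6206362722639 198.21284190565297
[[-1.11944842e-03 -3.14515338e-01  9.49251731e-01 -1.42857544e-01]
 [ 3.20174586e-04 -9.49252390e-01 -3.14515179e-01  8.18695168e-02]
 [ 9.99999322e-01 -4.81572389e-05  1.16333890e-03 -2.50735170e-04]
 [ 0.00000000e+00  0.00000000e+00  0.00000000e+00  1.00000000e+00]]
{'time': 0.15, 'q': array([-1.23123072,  0.68984764, -0.1945358 ,  1.56612477,  0.15728837,
        0.90249069, -0.21509905]), 'joint_velocities': array([ 1.34899987e-03, -1.17797565e-03,  1.41244707e-04, -1.66272279e-03,
       -1.68294592e-03,  2.00448799e-04, -8.29946373e-05]), 'tau': array([-2.43214847e-03, -5.39937937e+01, -1.26837183e+00, -1.58719683e+01,
        9.36667377e-03,  6.47800014e-03, -8.45726156e-07]), 'position': array([0.18801353, 0.59551455, 0.23062809]), 'tcp_rot': array([ 0.56989455, -0.41837774,  0.57070082,  0.41770904]), 'force': array([-0.4487898 ,  0.20888061, -1.08640187]), 'moment': array([-0.01664777, -0.0025549 , -0.01606416]), 'width': 0.08538022813881686}
```

View pics/scene0.png

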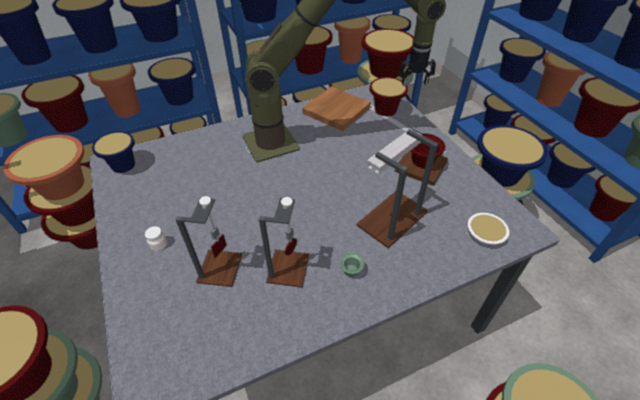

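View pics/top0.png

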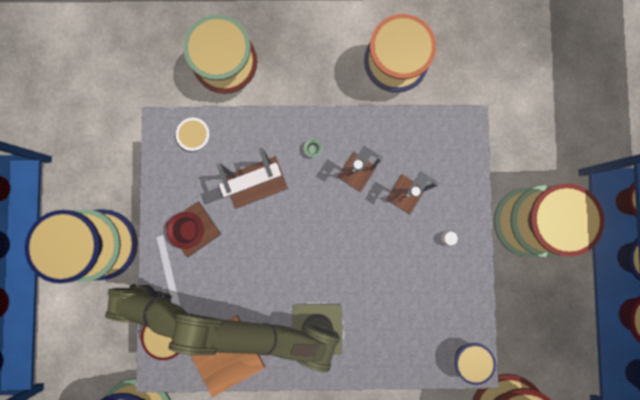

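View pics/wrist0.png

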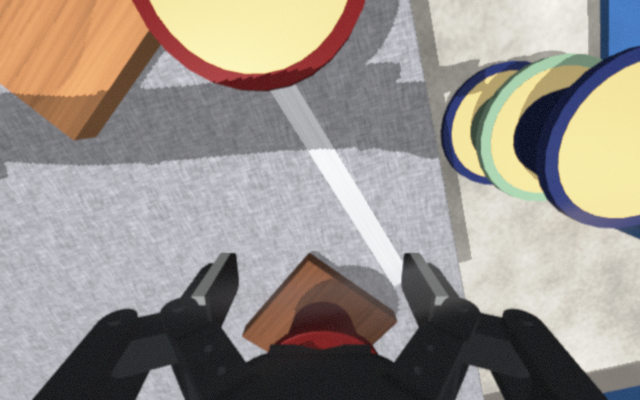

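```bash
python3 - <<'E'
import cv2
a=cv2.imread("pics/scene0.png");b=cv2.imread("pics/top0.png")
def z(i,x,y,w,h,n,f): cv2.imwrite(f"pics/{n}.png",cv2.resize(i[y:y+h,x:x+w],None,fx=f,fy=f,interpolation=cv2.INTER_CUBIC))
z(a,140,180,200,115,"s_st",4);z(a,350,120,110,130,"s_rail",4.5);z(b,190,130,260,100,"t_all",3)
E
```

```text
(no output)
```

View pics/s_st.png

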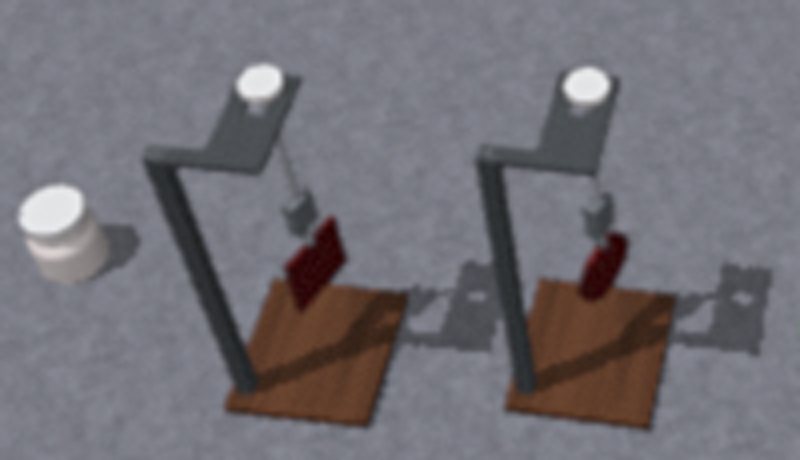

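View pics/s_rail.png

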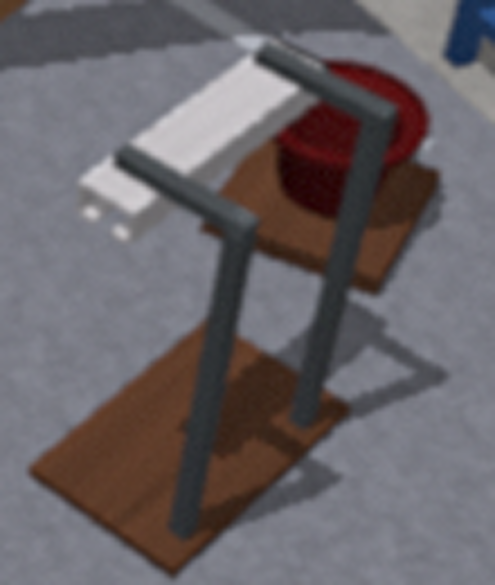

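View pics/t_all.png

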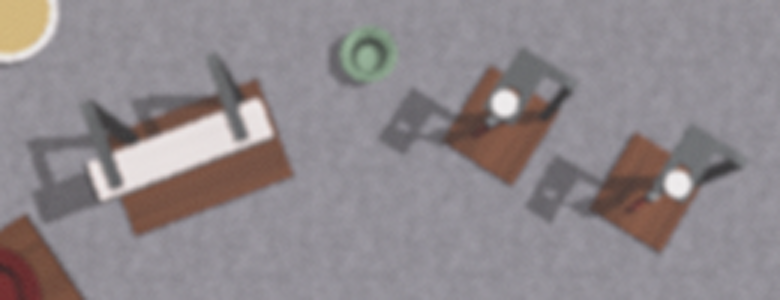

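```bash
cat > h.py <<'E'
import numpy as np, cv2
from scipy.optimize import least_squares
from scipy.spatial.transform import Rotation as R
C={"scene":(52.898968971057016,319.674320186969,196.60799712772808,np.array([[ 0.41711459,0.90884188,-0.00467514,-0.2237309],[0.65556328,-0.30442677,-0.69105798,-0.24394158],[-0.62948567,0.28518551,-0.72278421,1.81040978]])),
"top":(44.05335118643301,320.8616903157227,194.11714711724053,np.array([[-0.00925181,-0.99991819,0.00883305,-0.01599135],[-0.99672976,0.00851245,-0.08035745,0.56015823],[0.08027568,-0.00954761,-0.99672697,2.06454223]]))}
def proj(c,p):
    f,cx,cy,V=C[c]; f=200/np.tan(np.radians(f)/2); q=V[:,:3]@np.asarray(p)+V[:,3]; return np.array([cx+f*q[0]/q[2],cy+f*q[1]/q[2]])
def back(c,uv,z):
    f,cx,cy,V=C[c]; f=200/np.tan(np.radians(f)/2); d=V[:,:3].T@np.array([(uv[0]-cx)/f,(uv[1]-cy)/f,1]); o=-V[:,:3].T@V[:,3]; return o+d*(z-o[2])/d[2]
def tf(m,p):
    c,s=np.cos(m[2]),np.sin(m[2]); return np.array([m[0]+c*p[0]-s*p[1],m[1]+s*p[0]+c*p[1],p[2]])
def fit(obs,m0):
    r=lambda m:np.concatenate([proj(c,tf(m,p))-uv for c,p,uv in obs]); s=least_squares(r,m0,loss="soft_l1"); return s.x,r(s.x).reshape(-1,2)
E
python3 - <<'E'
from h import *
np.set_printoptions(precision=4,suppress=True)
T=lambda u,v:np.array([190+u/3-.33,130+v/3-.33]); S=lambda u,v:np.array([140+u/4-.4,180+v/4-.4]); Q=lambda u,v:np.array([350+u/4.5-.4,120+v/4.5-.4])
print("discs top sq",back("top",T(678,184),.313),"rd",back("top",T(505,103),.313))
print("discs scene sq",back("scene",S(261,80),.313),"rd",back("scene",S(587,83),.313))
rail=[("top",(.024,-.11,.331),T(264,97)),("top",(-.024,-.11,.331),T(275,135)),("top",(-.024,.11,.331),T(100,202)),("top",(.024,.11,.331),T(88,160)),
("scene",(-.024,-.11,.331),Q(82,185)),("scene",(.024,-.11,.331),Q(134,212)),("scene",(.024,-.11,.301),Q(134,240))]
m,r=fit(rail,[.63,.25,.35]);print("rail",m);print(r)
print("mouth",tf(m,(0,-.11,.305)),"stop",tf(m,(0,.11,.305)))
def stand(off_s,offt): pass
# feet corners guess: stand foot centre unknown; use fork corners & post
sq=[("scene",(.065,-.055,.305),S(160,160)),("scene",(.065,-.055,.012),S(247,388)),("top",(.022,-.022,.305),T(740,160))]
for n,e in (("sq",[("scene",(-.018,.022,.305),S(298,76)),("scene",(-.018,-.022,.305),S(240,76))]),):
    pass
for n,l in {"sq":[(228,408),(368,426),(410,292),(275,280)],"rd":[(508,410),(648,428),(676,294),(540,280)]}.items():
    print(n,"foot",[back("scene",S(*p),.012)[:2] for p in l])
for n,p in {"jar":(54,210)}.items(): print(n,back("scene",S(*p),.07))
print("planter",back("top",(185,230),.115), "pot",back("top",(312,148),.05))
for k,p in {"sqgrip":(300,212),"rdgrip":(598,213)}.items(): print(k,back("scene",S(*p),.165))
for k,p in {"sqpost":((160,160),(247,388)),"rdpost":((490,155),(526,388))}.items(): print(k,back("scene",S(*p[0]),.305),back("scene",S(*p[1]),.012))
E
```

```text
discs top sq [ 0.545  -0.3635  0.313 ] rd [ 0.6458 -0.1549  0.313 ]
discs scene sq [ 0.5475 -0.3607  0.313 ] rd [ 0.6473 -0.1526  0.313 ]
rail [0.5919 0.2382 0.3632]
[[-1.9305 -0.1366]
 [-0.8397 -0.5009]
 [ 0.2056 -0.7315]
 [-0.4631  0.8663]
 [-0.9169 -0.9976]
 [-0.0992  0.3934]
 [-1.1102  1.5118]]
mouth [0.631  0.1354 0.305 ] stop [0.5528 0.341  0.305 ]
sq foot [array([ 0.5893, -0.4618]), array([ 0.6529, -0.3637]), array([ 0.5407, -0.2944]), array([ 0.4795, -0.3964])]
rd foot [array([ 0.686, -0.257]), array([ 0.7487, -0.1609]), array([ 0.6384, -0.0884]), array([ 0.5756, -0.1889])]
jar [ 0.3751 -0.5489  0.07  ]
planter [0.4132 0.5249 0.115 ] pot [0.7523 0.0147 0.05  ]
sqgrip [ 0.5478 -0.3619  0.165 ]
rdgrip [ 0.6456 -0.1531  0.165 ]
sqpost [ 0.5846 -0.4408  0.305 ] [ 0.577  -0.4435  0.012 ]
rdpost [ 0.675  -0.2351  0.305 ] [ 0.6727 -0.2367  0.012 ]
```

```bash
cat >> h.py <<'E'
np.set_printoptions(precision=4,suppress=True)
def tool(a,t):  # yaw a deg, lean t deg
    a,t=np.radians([a,t]); x=np.array([np.cos(a)*np.sin(t),np.sin(a)*np.sin(t),-np.cos(t)]); z=np.array([-np.sin(a),np.cos(a),0]); return np.c_[x,np.cross(z,x),z]
def st(env):
    s=env.read_state(); q=s["tcp_rot"]; return s,np.array(s["position"]),R.from_quat([q[1],q[2],q[3],q[0]]).as_matrix()
def delta(env,p,M):
    s,p0,M0=st(env); rv=np.degrees(R.from_matrix(M@M0.T).as_rotvec()); print("t",s["time"],"p",p0,"F",s["force"],"w",s["width"],"q",s["q"]); print("dp",p-p0,"rot",rv,np.linalg.norm(rv))
E
python3 - <<'E'
from bench import env
from h import *
s,p,M=st(env);print(M)
for a,t in((72,0),(40,0),(20,0),(-32,40)): print(a,t);delta(env,np.array([.45,.2,.5]),tool(a,t))
E
```

```text
[[-0.0004 -0.9536  0.301 ]
 [-0.0014  0.301   0.9536]
 [-1.     -0.0001 -0.0015]]
72 0
t 0.15 p [0.188  0.5955 0.2306] F [-0.4488  0.2089 -1.0864] w 0.08538022813881686 q [-1.2312  0.6898 -0.1945  1.5661  0.1573  0.9025 -0.2151]
dp [ 0.262  -0.3955  0.2694] rot [ 0.081   0.048  89.5152] 89.51521470576152
40 0
t 0.15 p [0.188  0.5955 0.2306] F [-0.4488  0.2089 -1.0864] w 0.08538022813881686 q [-1.2312  0.6898 -0.1945  1.5661  0.1573  0.9025 -0.2151]
dp [ 0.262  -0.3955  0.2694] rot [ 0.0857  0.0224 57.5152] 57.515240282630735
20 0
t 0.15 p [0.188  0.5955 0.2306] F [-0.4488  0.2089 -1.0864] w 0.08538022813881686 q [-1.2312  0.6898 -0.1945  1.5661  0.1573  0.9025 -0.2151]
dp [ 0.262  -0.3955  0.2694] rot [ 0.0861  0.007  37.5152] 37.515275564369354
-32 40
t 0.15 p [0.188  0.5955 0.2306] F [-0.4488  0.2089 -1.0864] w 0.08538022813881686 q [-1.2312  0.6898 -0.1945  1.5661  0.1573  0.9025 -0.2151]
dp [ 0.262  -0.3955  0.2694] rot [-16.7181 -36.4463 -13.861 ] 42.425884891452455
```

jog_arm:
  increments:
    - [0.0,-0.02,0.05,0,0,0]
    - [0.01,-0.04,0.045,0,0,0]
    - [0.02,-0.05,0.03,0,-2,0]
    - [0.02,-0.05,0.03,0,-3,0]
    - [0.02,-0.05,0.03,0,-3,0]
    - [0.02,-0.05,0.03,0,-3,0]
    - [0.02,-0.05,0.0,0,-3,0]
    - [0,0,0,0,0,0]

```text
time: 1.15
position: [0.2989, 0.2753, 0.4474]
tcp_rot: [0.637, -0.468, 0.496, 0.359]
force: [-0.6, 0.5, 0.5]
width: 0.0854
```

```bash
python3 - <<'E'
from bench import env
from h import *
delta(env,np.array([.35,.1,.45]),tool(-32,40)); s,p,M=st(env)
w=env.snapshot("wrist"); cv2.imwrite("pics/w1.png",w["img"][:,:,::-1]); np.savez("w1.npz",p=p,M=M,img=w["img"])
E
```

```text
t 1.15 p [0.2989 0.2753 0.4474] F [-0.6387  0.5132  0.5281] w 0.08538321064141961 q [-0.9333  0.0623 -0.1168  1.923   0.2642  1.0513  0.0926]
dp [ 0.0511 -0.1753  0.0026] rot [-14.4301 -22.1899 -15.3996] 30.622970595668527
```

View pics/w1.png

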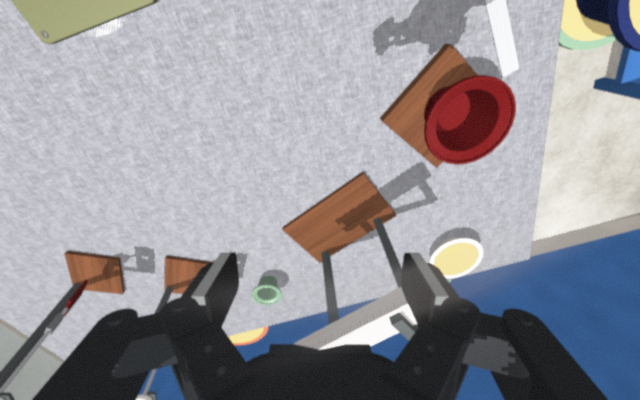

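jog_arm:
  increments:
    - [0.01,-0.05,0,-2,-3,-2]
    - [0.01,-0.055,0,-2,-3,-2]
    - [0.01,-0.055,-0.01,-2,-3,-2]
    - [0.015,-0.055,-0.02,-2,-3,-2]
    - [0.015,-0.055,-0.025,-2,-3,-2]
    - [0.02,-0.055,-0.025,-2,-3,-2]
    - [0.02,-0.055,-0.03,-2,-3,-2]
    - [0.02,-0.055,-0.03,0,0,0]
    - [0.02,-0.05,-0.03,0,0,0]
    - [0.02,-0.04,-0.03,0,0,0]
    - [0,0,0,0,0,0]
  hand: 0.065

```text
time: 2.58
position: [0.4436, -0.1432, 0.3258]
tcp_rot: [0.692, -0.552, 0.45, 0.119]
force: [-0.2, -0.1, -0.4]
width: 0.0654
```

```bash
cat > look.py <<'E'
import sys
from bench import env
from h import *
def look(tag):
    s,p,M=st(env)
    w=env.snapshot("wrist"); cv2.imwrite(f"pics/w{tag}.png",w["img"][:,:,::-1]); np.savez(f"w{tag}.npz",p=p,M=M,img=w["img"])
E
python3 - <<'E'
from look import *
delta(env,np.array([.49,-.33,.242]),tool(-32,40)); look("2")
E
```

```text
t 2.575 p [ 0.4436 -0.1432  0.3258] F [-0.205  -0.107  -0.3966] w 0.06535410609433416 q [-0.1251  0.2215  0.0948  2.5404  2.1793  0.4206 -1.086 ]
dp [ 0.0464 -0.1868 -0.0838] rot [ 1.2929  0.4874 -2.6118] 2.954823275924261
```

View pics/w2.png

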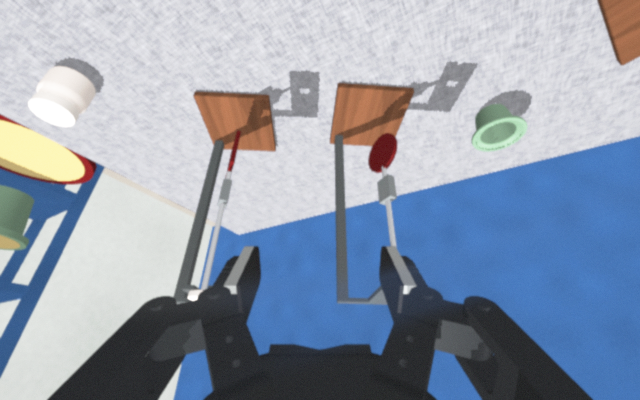

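jog_arm:
  increments:
    - [0.02,-0.04,-0.01,0,0,0]
    - [0.01,-0.04,-0.02,0,0,0]
    - [0.01,-0.04,-0.02,0,0,-1]
    - [0.01,-0.04,-0.02,0.5,0,-1]
    - [0,-0.03,-0.01,0.5,0,-0.6]
    - [0,0,0,0,0,0]

```text
time: 3.38
position: [0.5045, -0.3248, 0.2477]
tcp_rot: [0.701, -0.54, 0.452, 0.112]
force: [0.2, 0.2, 0.6]
width: 0.0646
```

```bash
python3 - <<'E'
from look import *
delta(env,np.array([.49,-.33,.242]),tool(-32,40)); look("3")
E
```

```text
t 3.375 p [ 0.5045 -0.3248  0.2477] F [0.2044 0.2382 0.609 ] w 0.06463516736935304 q [ 0.5682  0.534  -0.1375  2.3332  2.9     0.4507 -1.3781]
dp [-0.0145 -0.0052 -0.0057] rot [ 0.1407  1.0922 -1.1956] 1.625459761454223
```

View pics/w3.png

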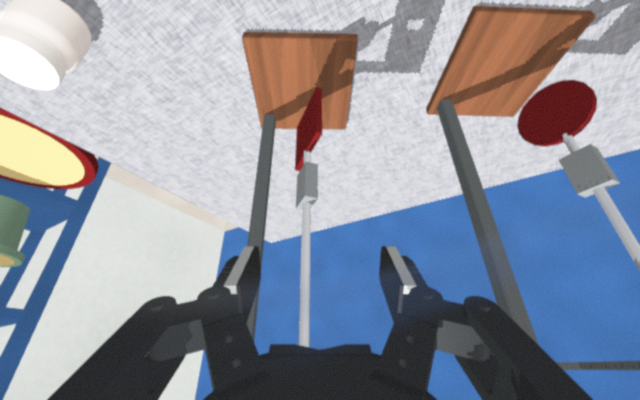

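```bash
cat >> h.py <<'E'
TC=np.array([[-1.11944842e-03,-3.14515338e-01,9.49251731e-01,-1.42857544e-01],[3.20174586e-04,-9.49252390e-01,-3.14515179e-01,8.18695168e-02],[9.99999322e-01,-4.81572389e-05,1.16333890e-03,-2.50735170e-04]])
F=200/np.tan(np.radians(70.03957381930344)/2); CX,CY=319.6206362722639,198.21284190565297
def wback(p,M,uv,z):
    d=M@TC[:,:3]@np.array([(uv[0]-CX)/F,(uv[1]-CY)/F,1]); o=p+M@TC[:,3]; return o+d*(z-o[2])/d[2]
def wproj(p,M,X):
    c=TC[:,:3].T@(M.T@(np.asarray(X)-p)-TC[:,3]); return np.array([CX+F*c[0]/c[2],CY+F*c[1]/c[2]])
E
python3 - <<'E'
from h import *
d=np.load("w3.npz");p,M=d["p"],d["M"]
i=d["img"][:,:,::-1][70:230,260:360]; cv2.imwrite("pics/w3z.png",cv2.resize(i,None,fx=5,fy=3.7*1,interpolation=cv2.INTER_CUBIC) if 0 else cv2.resize(i[:120],None,fx=5,fy=5,interpolation=cv2.INTER_CUBIC))
print(wback(p,M,(307,185),.165))
for a in(-38,-32,-26):
  m=(.5463,-.362,np.radians(a)); 
  for q in [(-.012,.006,.183),(-.012,-.006,.183),(-.012,.006,.147),(-.012,-.006,.147),(-.03,0,.128),(.03,0,.128),(.03,0,.068),(-.03,0,.068)]: print(a,q,wproj(p,M,tf(m,q)))
E
```

```text
[ 0.5443 -0.3605  0.165 ]
-38 (-0.012, 0.006, 0.183) [315.1269 197.6095]
-38 (-0.012, -0.006, 0.183) [300.3681 196.7567]
-38 (-0.012, 0.006, 0.147) [315.1088 162.347 ]
-38 (-0.012, -0.006, 0.147) [301.4381 161.3652]
-38 (-0.03, 0, 0.128) [310.5002 131.2241]
-38 (0.03, 0, 0.128) [304.7537 172.2428]
-38 (0.03, 0, 0.068) [305.7048 129.4627]
-38 (-0.03, 0, 0.068) [310.9882  85.0433]
-32 (-0.012, 0.006, 0.183) [313.627 197.166]
-32 (-0.012, -0.006, 0.183) [298.8011 197.1071]
-32 (-0.012, 0.006, 0.147) [313.7191 161.848 ]
-32 (-0.012, -0.006, 0.147) [299.9845 161.7541]
-32 (-0.03, 0, 0.128) [306.8258 131.0529]
-32 (0.03, 0, 0.128) [307.7904 172.3544]
-32 (0.03, 0, 0.068) [308.4558 129.5919]
-32 (-0.03, 0, 0.068) [307.724   84.8552]
-26 (-0.012, 0.006, 0.183) [312.0377 196.8034]
-26 (-0.012, -0.006, 0.183) [297.3287 197.5394]
-26 (-0.012, 0.006, 0.147) [312.2471 161.4395]
-26 (-0.012, -0.006, 0.147) [298.6176 162.2349]
-26 (-0.03, 0, 0.128) [303.1557 131.1557]
-26 (0.03, 0, 0.128) [310.8212 172.2792]
-26 (0.03, 0, 0.068) [311.2022 129.5147]
-26 (-0.03, 0, 0.068) [304.4628  84.958 ]
```

View pics/w3z.png

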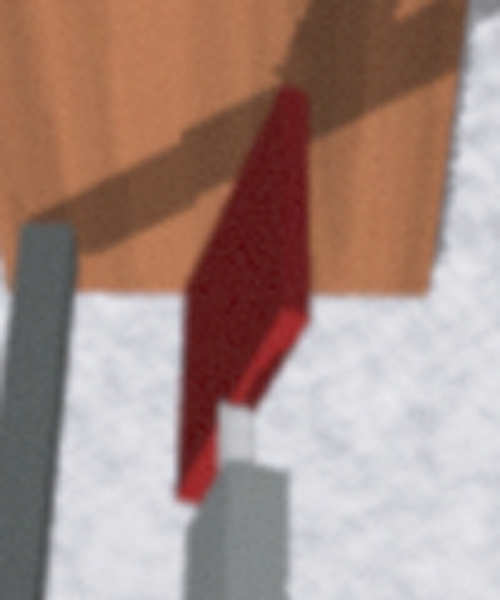

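```bash
python3 - <<'E'
from h import *
d=np.load("w3.npz");p,M=d["p"],d["M"]
print("post base",wback(p,M,(268,113),.012),"footcorners",[wback(p,M,q,.012)[:2] for q in [(244,34),(357,36),(347,128),(264,128)]])
print("post high",wback(p,M,(262,185),.12))
print("tile near/far",wback(p,M,(320.6,133),.128),wback(p,M,(298,169),.128),"stem low",wback(p,M,(260+237/5,70+405/5),.128))
print("rd: post",wback(p,M,(446,105),.012),[wback(p,M,q,.012)[:2] for q in [(474,6),(593,12),(517,115),(428,112)]],"block",wback(p,M,(588,170),.165))
E
```

```text
post base [ 0.5665 -0.4387  0.012 ] footcorners [array([ 0.473 , -0.3925]), array([ 0.5337, -0.2956]), array([ 0.6454, -0.3615]), array([ 0.5849, -0.4612])]
post high [ 0.5743 -0.4425  0.12  ]
tile near/far [ 0.529  -0.3372  0.128 ] [ 0.5617 -0.3832  0.128 ] stem low [ 0.5431 -0.3599  0.128 ]
rd: post [ 0.6746 -0.2341  0.012 ] [array([ 0.5644, -0.19  ]), array([ 0.6289, -0.0927]), array([ 0.7423, -0.1551]), array([ 0.6746, -0.2567])] block [ 0.6453 -0.1529  0.165 ]
```

```bash
python3 - <<'E'
from look import *
S=lambda u,v:np.array([140+u/4-.4,180+v/4-.4])
print(back("scene",S(333,221),.128),back("scene",S(287,266),.128),back("scene",S(345,260),.068),back("scene",S(300,308),.068))
print("rd",)
s=env.snapshot("scene")["img"][:,:,::-1]; cv2.imwrite("pics/s3.png",cv2.resize(s[180:300,140:340],None,fx=4,fy=4,interpolation=cv2.INTER_CUBIC))
E
```

```text
[ 0.5358 -0.3393  0.128 ] [ 0.5642 -0.3837  0.128 ] [ 0.5292 -0.3383  0.068 ] [ 0.5609 -0.3843  0.068 ]
rd
```

View pics/s3.png

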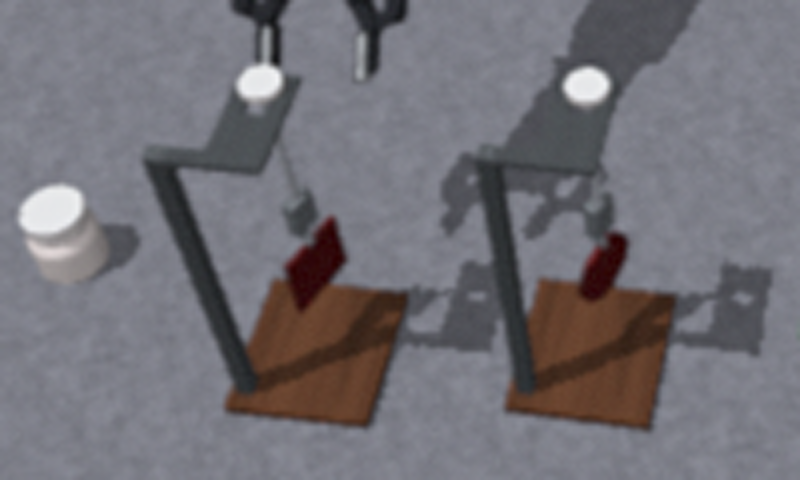

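```bash
python3 - <<'E'
from look import *
t=tool(-52,40); B=np.array([.5455,-.361,.165]); delta(env,B-.07*t[:,0],t); print(t[:,0], B+.019*t[:,0])
E
```

```text
t 3.475 p [ 0.5051 -0.3218  0.2481] F [1.2377 1.4509 0.4046] w 0.06472771846955419 q [ 0.565   0.5321 -0.1389  2.3355  2.9011  0.4507 -1.3789]
dp [ 0.0127 -0.0037 -0.0295] rot [  0.2873   1.0729 -21.4854] 21.51405790322992
[ 0.3957 -0.5065 -0.766 ] [ 0.553  -0.3706  0.1504]
```

jog_arm:
  increments:
    - [0,0,0,0,0,-6]
    - [0,0,-0.01,0,0,-6]
    - [0.005,0,-0.01,0,0.5,-6]
    - [0.006,0,-0.01,0,0.5,-4]
    - [0,0,0,0,0,0]

```text
time: 4.1
position: [0.5201, -0.3101, 0.2212]
tcp_rot: [0.707, -0.445, 0.549, -0.017]
force: [-0.9, 0.1, 0.0]
width: 0.0649
```

```bash
python3 - <<'E'
from look import *
t=tool(-52,40); B=np.array([.5455,-.361,.165]); delta(env,B+.019*t[:,0],t);look("4"); s,p,M=st(env);print(wproj(p,M,B))
E
```

```text
t 4.1 p [ 0.5201 -0.3101  0.2212] F [-0.9234  0.1014  0.0135] w 0.0649433438996943 q [ 0.1311  0.6195  0.1612  2.2828  2.3355  0.4595 -1.3998]
dp [ 0.033  -0.0605 -0.0707] rot [0.3238 0.2353 0.3339] 0.521246590096754
[308.0177 214.4764]
```

View pics/w4.png

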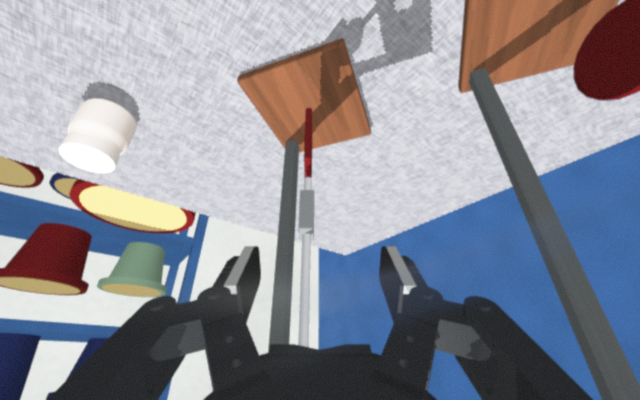

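jog_arm:
  increments:
    - [-0.008,-0.008,0,0,0,0]
    - [0.008,-0.012,-0.015,0,0,0]
    - [0.008,-0.012,-0.015,0,0,0]
    - [0.008,-0.012,-0.015,0,0,0]
    - [0,0,0,0,0,0]

```text
time: 4.78
position: [0.5292, -0.3602, 0.1783]
tcp_rot: [0.707, -0.444, 0.55, -0.019]
force: [-0.5, 0.2, 0.6]
width: 0.0649
```

```bash
python3 - <<'E'
from look import *
t=tool(-52,40); B=np.array([.5455,-.361,.165]); delta(env,B+.019*t[:,0],t);look("5"); s,p,M=st(env);print(wproj(p,M,B))
E
```

```text
t 4.775 p [ 0.5292 -0.3602  0.1783] F [-0.4814  0.1939  0.6372] w 0.06492730749005723 q [ 0.29    0.7243  0.0781  2.232   2.473   0.5245 -1.4568]
dp [ 0.0238 -0.0104 -0.0279] rot [0.3711 0.3282 0.6453] 0.8135311898730223
[339.5053 241.0664]
```

View pics/w5.png

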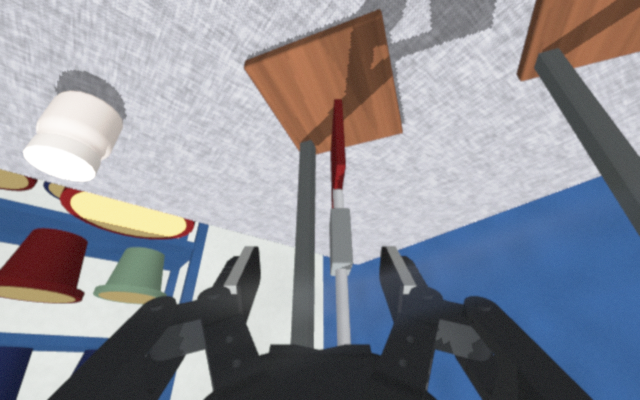

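jog_arm:
  increments:
    - [0.009,0.006,0,0,0,0]
    - [0,0,0,0,0,0]
    - [0.004,-0.005,-0.009,0,0,0]
    - [0.004,-0.005,-0.009,0,0,0]
    - [0,0,0,0,0,0]

```text
time: 5.45
position: [0.5476, -0.3623, 0.1607]
tcp_rot: [0.707, -0.445, 0.549, -0.018]
force: [0.1, 0.1, -0.2]
width: 0.065
```

```bash
python3 - <<'E'
from look import *
t=tool(-52,40); B=np.array([.5455,-.361,.165]); delta(env,B+.019*t[:,0],t);look("6"); s,p,M=st(env);print(wproj(p,M,B), "gp->",M.T@(B-p))
E
```

```text
t 5.45 p [ 0.5476 -0.3623  0.1607] F [ 0.1411  0.1476 -0.1792] w 0.06500843524365657 q [ 0.2856  0.7698  0.0736  2.1915  2.4703  0.5297 -1.4618]
dp [ 0.0054 -0.0083 -0.0102] rot [0.3609 0.3899 0.4702] 0.7094861441788131
[318.0543 261.9358] gp-> [-0.0045 -0.001  -0.0009]
```

View pics/w6.png

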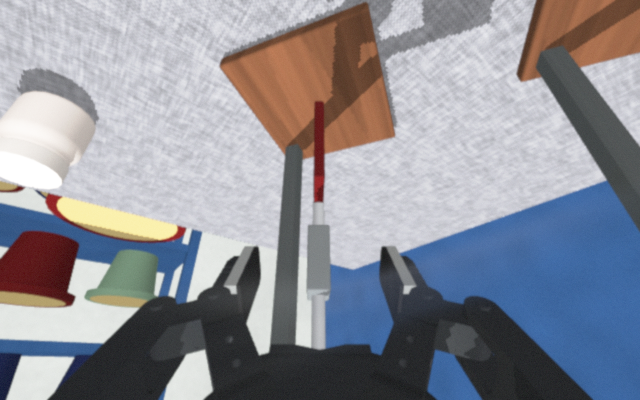

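jog_arm:
  increments:
    - [0.005,-0.007,-0.01,0,0,0]
    - [0,0,0,0,0,0]

```text
time: 5.75
position: [0.5527, -0.3698, 0.1502]
tcp_rot: [0.707, -0.445, 0.549, -0.019]
force: [0.1, -0.2, -0.3]
width: 0.0649
```

```bash
python3 - <<'E'
from look import *
t=tool(-52,40); B=np.array([.5455,-.361,.165]); delta(env,B+.019*t[:,0],t);s,p,M=st(env);print(wproj(p,M,B), "gp->",M.T@(B-p))
E
```

```text
t 5.75 p [ 0.5527 -0.3698  0.1502] F [ 0.0553 -0.2166 -0.2951] w 0.06492827745444024 q [ 0.3021  0.7947  0.0659  2.1728  2.4845  0.5367 -1.4665]
dp [ 0.0003 -0.0008  0.0002] rot [0.3628 0.3887 0.4863] 0.720534872082906
[319.1831 276.5992] gp-> [-0.0186 -0.0009 -0.0003]
```

jog_arm:
  increments:
    - [0,0,0,0,0,0]
    - [0,0,0,0,0,0]
    - [0,0,0,0,0,0]
    - [0,0,0,0,0,0]
    - [0,0,0,0,0,0]
  hand: 0.0
  grip_force: 60

```text
time: 6.38
position: [0.5524, -0.3697, 0.1504]
tcp_rot: [0.707, -0.445, 0.549, -0.019]
force: [0.5, 0.6, -1.9]
width: 0.0111
```

```bash
python3 - <<'E'
from look import *
t=tool(-52,40); delta(env,np.zeros(3),t);look("7")
s=env.snapshot("scene")["img"][:,:,::-1]; cv2.imwrite("pics/s7.png",cv2.resize(s[180:300,140:340],None,fx=4,fy=4,interpolation=cv2.INTER_CUBIC))
E
```

```text
t 6.375 p [ 0.5524 -0.3697  0.1504] F [ 0.4616  0.6336 -1.8648] w 0.011082331915247837 q [ 0.302   0.794   0.066   2.1734  2.4845  0.5365 -1.4665]
dp [-0.5524  0.3697 -0.1504] rot [0.3524 0.3837 0.4866] 0.7129115191428825
```

View pics/w7.png

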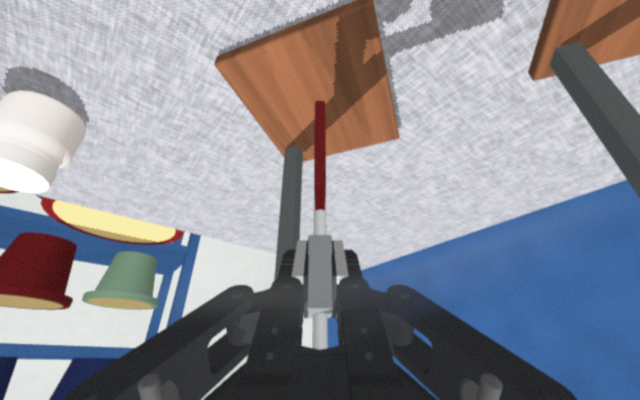

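View pics/s7.png

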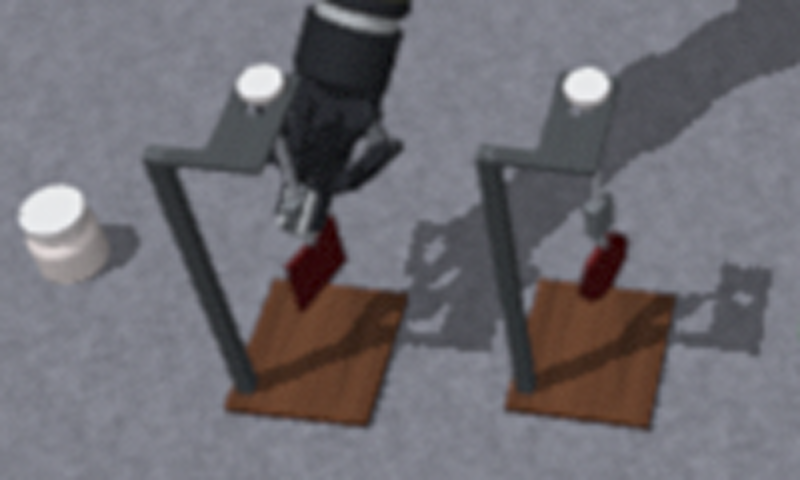

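jog_arm:
  increments:
    - [0,0,0.004,0,0,0]
    - [0,0,0.004,0,0,0]
    - [0,0,0,0,0,0]

```text
time: 6.85
position: [0.5523, -0.3693, 0.1588]
tcp_rot: [0.707, -0.445, 0.549, -0.018]
force: [-0.3, 0.0, -1.0]
width: 0.0109
```

```bash
python3 - <<'E'
from look import *
t=tool(-52,40); delta(env,np.zeros(3),t)
s=env.snapshot("scene")["img"][:,:,::-1]; cv2.imwrite("pics/s8.png",cv2.resize(s[180:300,140:340],None,fx=4,fy=4,interpolation=cv2.INTER_CUBIC))
E
```

```text
t 6.85 p [ 0.5523 -0.3693  0.1588] F [-0.3439  0.0204 -1.0206] w 0.010915223575116824 q [ 0.294   0.7768  0.0786  2.1709  2.4746  0.5147 -1.4545]
dp [-0.5523  0.3693 -0.1588] rot [0.3163 0.3503 0.4702] 0.6661755624074057
```

View pics/s8.png

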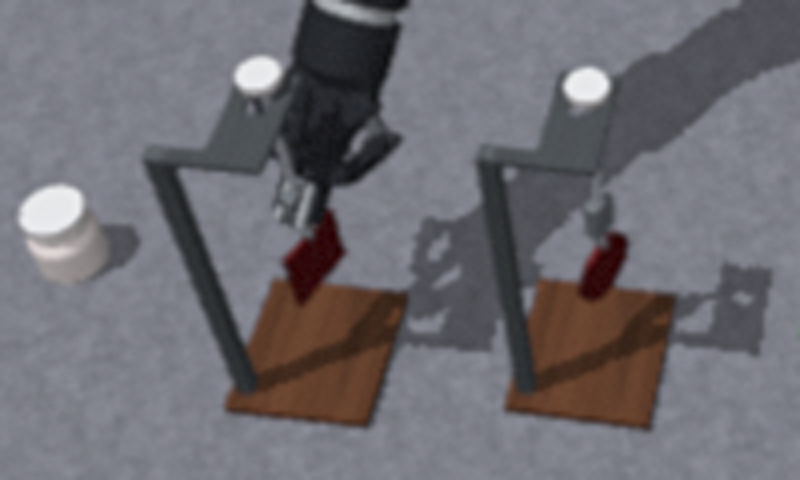

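Lifted about 8 mm, with the disc clear of the fork at crop (259,75). Now I draw it out along the stand's -x.

jog_arm:
  increments:
    - [-0.009,0.005,0,0,0,0]
    - [-0.013,0.008,0,0,0,0]
    - [-0.013,0.008,0,0,0,0]
    - [-0.013,0.008,0,0,0,0]
    - [-0.013,0.008,0,0,0,0]
    - [0,0,0,0,0,0]

```text
time: 7.65
position: [0.4859, -0.3294, 0.158]
tcp_rot: [0.707, -0.444, 0.55, -0.017]
force: [-1.2, 0.2, -1.4]
width: 0.0109
```

```bash
python3 - <<'E'
from look import *
t=tool(-52,40); delta(env,np.zeros(3),t)
s=env.snapshot("scene")["img"][:,:,::-1]; cv2.imwrite("pics/s9.png",cv2.resize(s[160:300,140:340],None,fx=4,fy=4,interpolation=cv2.INTER_CUBIC))
E
```

```text
t 7.65 p [ 0.4859 -0.3294  0.158 ] F [-1.1578  0.1782 -1.3973] w 0.010939968706198993 q [ 0.3099  0.7541 -0.0104  2.3879  2.5224  0.7069 -1.5626]
dp [-0.4859  0.3294 -0.158 ] rot [0.1846 0.1645 0.4445] 0.508589161588719
```

View pics/s9.png

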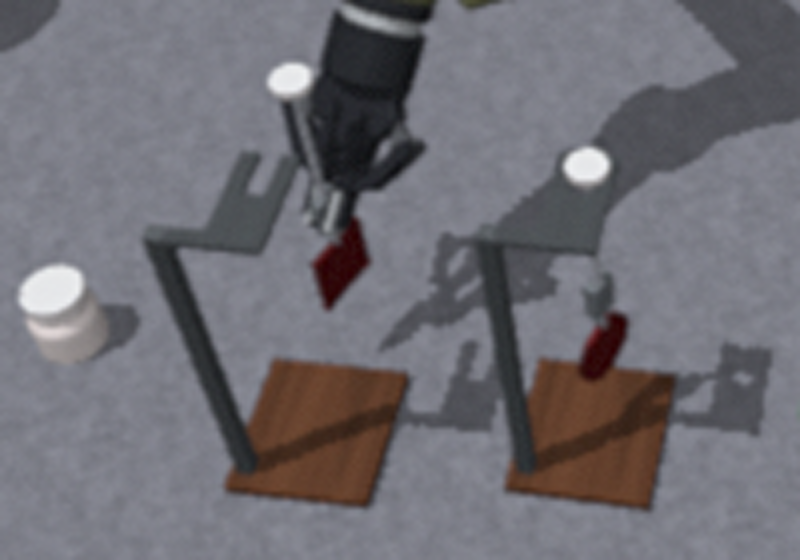

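jog_arm:
  increments:
    - [0.009,0.031,0,0,0,5]
    - [0.011,0.031,0,0,0,5]
    - [0.011,0.031,0,0,0,5]
    - [0.012,0.035,0,0,0,5]
    - [0.012,0.035,0,0,0,5]
    - [0,0,0,0,0,0]

```text
time: 8.45
position: [0.5483, -0.1585, 0.1597]
tcp_rot: [0.694, -0.559, 0.431, 0.143]
force: [-0.4, -0.6, -1.5]
width: 0.011
```

```bash
python3 - <<'E'
from look import *
delta(env,np.array([.57,0,.158]),tool(0,40))
E
```

```text
t 8.45 p [ 0.5483 -0.1585  0.1597] F [-0.4385 -0.636  -1.5402] w 0.01103278089626685 q [ 0.1387  0.7557 -0.1433  2.4729  2.6667  0.8271 -1.5004]
dp [ 0.0217  0.1585 -0.0017] rot [-0.0597  0.7764 26.0367] 26.048302481135565
```

jog_arm:
  increments:
    - [0.004,0.035,0,0,0,5]
    - [0.006,0.035,0,0,0,5]
    - [0.008,0.035,0,0,0,5]
    - [0.01,0.03,0,0,0,5]
    - [0.02,0.02,0,0,0,5]
    - [0.02,0.01,0,0,0,5]
    - [0,0,0,0,0,0]

```text
time: 9.32
position: [0.6199, 0.0148, 0.1605]
tcp_rot: [-0.629, 0.656, -0.262, -0.324]
force: [0.3, 0.0, -1.3]
width: 0.0114
```

```bash
cat >> look.py <<'E'
def pics(tag):
    for n,(x,y,w,h) in (("scene",(330,110,150,130)),("top",(170,130,200,110))):
        s=env.snapshot(n)["img"][:,:,::-1]; cv2.imwrite(f"pics/{n}_{tag}_full.png",s); cv2.imwrite(f"pics/{n}_{tag}.png",cv2.resize(s[y:y+h,x:x+w],None,fx=4,fy=4,interpolation=cv2.INTER_CUBIC))
E
python3 - <<'E'
from look import *
delta(env,np.array([.66,.0934,.157]),tool(20.8,40)); pics("a")
E
```

```text
t 9.325 p [0.6199 0.0148 0.1605] F [ 0.3269  0.0138 -1.281 ] w 0.011372421566802474 q [ 0.0501  0.7574 -0.2387  2.3391  2.9136  0.6764 -1.3064]
dp [ 0.0401  0.0786 -0.0035] rot [-0.2286  0.9186 15.3267] 15.35589237437395
```

View pics/scene_a.png

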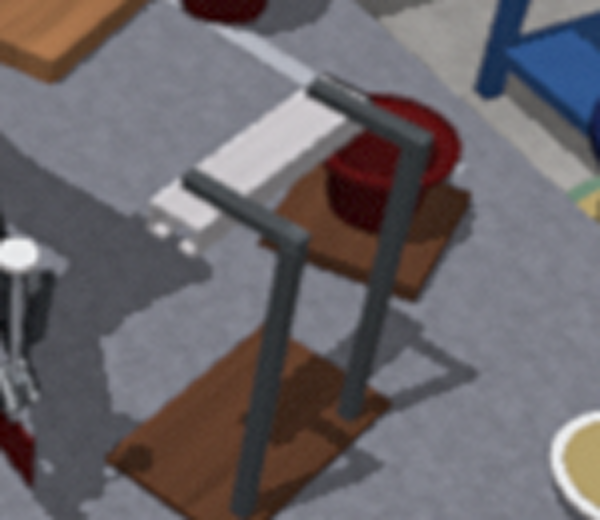

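View pics/top_a.png

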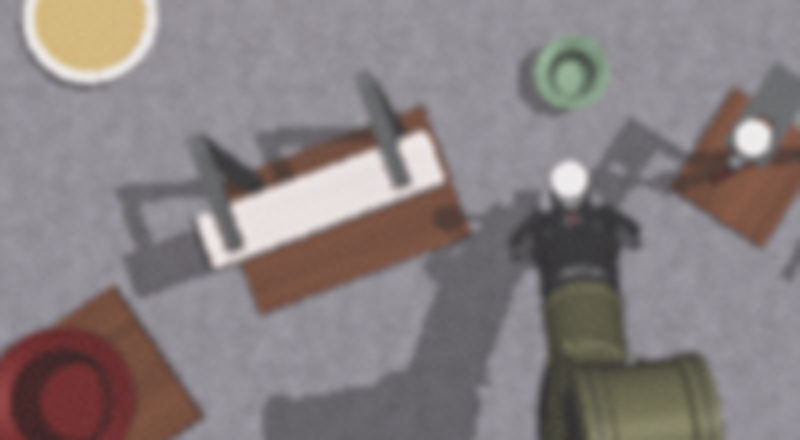

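```bash
python3 - <<'E'
from h import *
im=cv2.imread("pics/top_a_full.png"); c=im[130:240,170:370].min(2)
print(np.percentile(c,[50,90,95,99]))
up=cv2.resize(c,None,fx=8,fy=8,interpolation=cv2.INTER_CUBIC)
for th in (150,165,180):
    _,b=cv2.threshold(up,th,255,0); cs,_=cv2.findContours(b,0,2); 
    for k in cs:
        if cv2.contourArea(k)<3000: continue
        bx=cv2.boxPoints(cv2.minAreaRect(k)); px=(bx+.5)/8-.5+[170,130]
        P=np.array([back("top",q,.331)[:2] for q in px]); print(th,cv2.contourArea(k),px.mean(0),"ctr",P.mean(0),"sides",[np.linalg.norm(P[i]-P[i-1]) for i in range(4)]); print(P)
E
```

```text
[141. 148. 158. 225.]
150 5386.5 [311.7907 173.8233] ctr [0.6089 0.014 ] sides [np.float64(0.037660120728249744), np.float64(0.03669498125373363), np.float64(0.0377106496311265), np.float64(0.036656923023282835)]
[[ 0.6086  0.0402]
 [ 0.6353  0.015 ]
 [ 0.6092 -0.0122]
 [ 0.5825  0.013 ]]
150 48616.5 [249.6506 179.4145] ctr [0.5906 0.2376] sides [np.float64(0.05576464883260261), np.float64(0.2235569850349814), np.float64(0.05601302719620641), np.float64(0.2230502342161512)]
[[0.5797 0.3524]
 [0.6541 0.1416]
 [0.6013 0.123 ]
 [0.5272 0.3334]]
150 4453.5 [357.75   164.0625] ctr [ 0.6431 -0.1524] sides [np.float64(0.03420805454439625), np.float64(0.03385009955566676), np.float64(0.034249188405529506), np.float64(0.03381676672362416)]
[[ 0.6435 -0.1285]
 [ 0.6672 -0.1526]
 [ 0.6426 -0.1764]
 [ 0.6189 -0.1523]]
150 15025.5 [192.375 140.125] ctr [0.7353 0.4452] sides [np.float64(0.07738892272781733), np.float64(0.1279749750462522), np.float64(0.07742985311427236), np.float64(0.12753290895035263)]
[[0.7744 0.5097]
 [0.7735 0.3817]
 [0.6961 0.381 ]
 [0.697  0.5085]]
165 4551.0 [311.75   174.
[... 1380 characters left out ...]
2), np.float64(0.22025806383768776), np.float64(0.049346365422638476), np.float64(0.21982124260440372)]
[[0.5759 0.3498]
 [0.6522 0.1431]
 [0.6059 0.1261]
 [0.5299 0.3324]]
180 3541.5 [357.7059 164.011 ] ctr [ 0.6432 -0.1523] sides [np.float64(0.03031369682278215), np.float64(0.030785607039430576), np.float64(0.0303556358303808), np.float64(0.03078110489220956)]
[[ 0.6317 -0.134 ]
 [ 0.6617 -0.141 ]
 [ 0.6548 -0.1706]
 [ 0.6248 -0.1635]]
180 9992.5 [192.25   139.8125] ctr [0.7364 0.4457] sides [np.float64(0.07510781579644564), np.float64(0.12164350667044443), np.float64(0.07514557037999706), np.float64(0.12123570319441831)]
[[0.7744 0.5069]
 [0.7735 0.3853]
 [0.6984 0.3846]
 [0.6993 0.5059]]
```

```bash
cat >> h.py <<'E'
RY=np.radians(20.2); RC=np.array([.591,.238]); D=np.array([-np.sin(RY),np.cos(RY)]); N=np.array([np.cos(RY),np.sin(RY)])
def rl(P): v=np.asarray(P)[:2]-RC; return np.array([v@N,v@D])
_M0=tool(-52,40); 
P0=np.array([.5524,-.3697,.1504])
def disc_px(img,c,box,z,th=180,amin=1500,amax=9000):
    x,y,w,h=box; up=cv2.resize(img[y:y+h,x:x+w].min(2),None,fx=8,fy=8,interpolation=cv2.INTER_CUBIC); _,b=cv2.threshold(up,th,255,0)
    for k in cv2.findContours(b,0,2)[0]:
        a=cv2.contourArea(k)
        if amin<a<amax:
            px=(np.array(cv2.minEnclosingCircle(k)[0])+.5)/8-.5+[x,y]; print(c,a,px,back(c,px,z))
E
python3 - <<'E'
from h import *
d=np.load("w7.npz"); M0,p0=d["M"],d["p"]; 
print("initial top"); disc_px(cv2.imread("pics/top0.png"),"top",(300,130,150,110),.313)
print("now"); disc_px(cv2.imread("pics/top_a_full.png"),"top",(295,130,80,70),.3215)
disc_px(cv2.imread("pics/scene_a_full.png"),"scene",(320,160,40,40),.3215)
E
```

```text
initial top
top 2108.0 [446.875 235.375] [ 0.383  -0.4725  0.313 ]
top 3524.5 [415.3305 190.9277] [ 0.5453 -0.3622  0.313 ]
top 3515.5 [357.7763 163.9494] [ 0.646  -0.1541  0.313 ]
now
top 3961.0 [311.8125 174.25  ] [0.6085 0.014  0.3215]
top 3541.5 [357.7881 163.9418] [ 0.6448 -0.1534  0.3215]
scene 3864.0 [333.875  173.0625] [0.6106 0.0141 0.3215]
```

jog_arm:
  increments:
    - [0.009,0.018,-0.001,0,0.2,4]
    - [0.009,0.018,-0.001,0,0.2,4]
    - [0.008,0.018,-0.001,0,0.2,4]
    - [0.006,0.016,-0.001,0,0.2,2]
    - [0,0,0,0,0,0]
    - [0,0,0,0,0,0]

```text
time: 10.18
position: [0.6425, 0.0868, 0.1522]
tcp_rot: [-0.579, 0.68, -0.189, -0.409]
force: [0.1, -0.1, -0.5]
width: 0.0113
```

```bash
cat > chk.py <<'E'
import sys
from look import *
def chk(tag,z=.317,yaw=20.2):
    t=tool(yaw,40); delta(env,np.zeros(3),t); s,p,M=st(env)
    B=p+M@np.array([-.0186,-.0009,-.0003]); print("kin block rail xy",rl(B),"lift",B[2]-.165, "approx")
    pics(tag)
    for c,box in(("top",(180,130,190,110)),("scene",(325,110,110,90))):
        disc_px(cv2.imread(f"pics/{c}_{tag}_full.png"),c,box,z)
E
python3 - <<'E'
from chk import *
chk("b")
E
```

```text
t 10.175 p [0.6425 0.0868 0.1522] F [ 0.0841 -0.0985 -0.544 ] w 0.01130185338703946 q [ 0.047   0.7768 -0.2926  2.2156  3.0537  0.5018 -1.2298]
dp [-0.6425 -0.0868 -0.1522] rot [ 0.0033 -0.8382  0.4599] 0.9560881618031563
kin block rail xy [-0.0149 -0.16  ] lift 0.0021704573642798153 approx
top 4074.5 [292.465  166.7676] [0.637  0.0843 0.317 ]
top 3557.0 [357.7881 163.9418] [ 0.6455 -0.1538  0.317 ]
top 7773.5 [194.1875 137.3125] [0.7482 0.4423 0.317 ]
scene 3821.0 [359.0625 173.6875] [0.6405 0.0834 0.317 ]
scene 4949.0 [375.625  161.3125] [0.6128 0.1564 0.317 ]
```

View pics/scene_b.png

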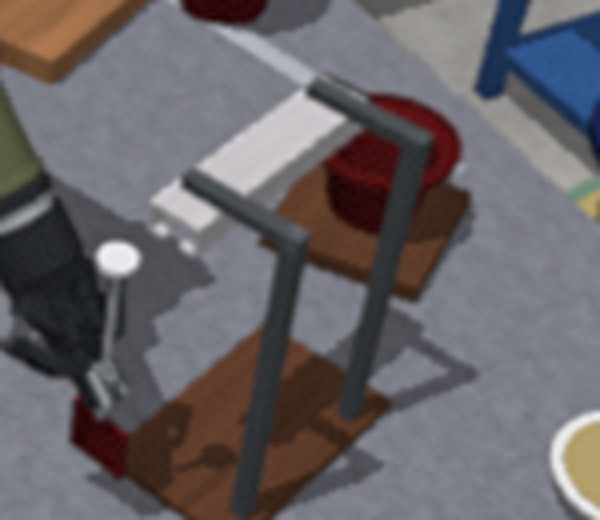

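View pics/top_b.png

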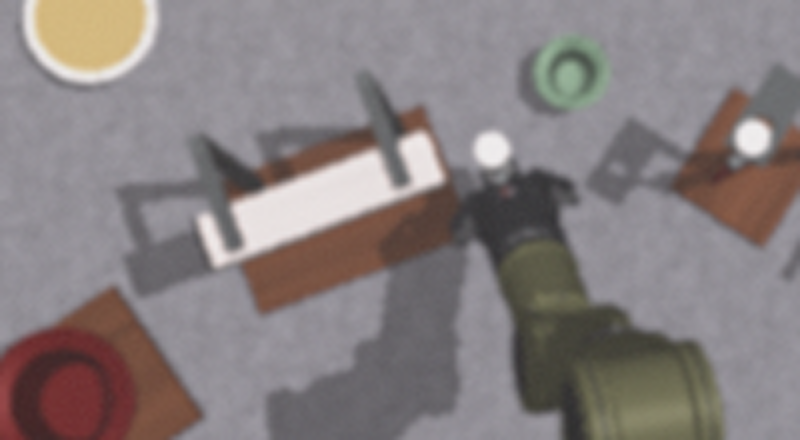

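jog_arm:
  increments:
    - [0.006,0.002,0.002,0,-0.5,0]
    - [0.005,0.002,0.002,0,-0.4,0.4]
    - [0,0,0,0,0,0]
    - [0,0,0,0,0,0]

```text
time: 10.78
position: [0.6543, 0.0903, 0.1566]
tcp_rot: [-0.579, 0.684, -0.182, -0.405]
force: [0.1, 0.1, -0.8]
width: 0.0112
```

```bash
python3 - <<'E'
from chk import *
chk("c")
m=(RC[0],RC[1],RY)
for q in [(-.024,-.11,.331),(.024,-.11,.331),(.024,-.11,.301),(-.024,-.11,.301),(-.024,.11,.331),(-.008,-.11,.301),(.008,-.11,.301),(-.008,-.11,.305),(.008,-.11,.305),(-.021,-.11,.305),(.021,-.11,.305)]:
    u=proj("scene",tf(m,q)); print(q,u,(u-[330,110]+.4)*4)
s=cv2.imread("pics/scene_c_full.png"); cv2.imwrite("pics/sc8.png",cv2.resize(s[145:195,340:420],None,fx=10,fy=10,interpolation=cv2.INTER_CUBIC))
E
```

```text
t 10.775 p [0.6543 0.0903 0.1566] F [ 0.1024  0.06   -0.8107] w 0.011162088064929014 q [ 0.0438  0.7776 -0.292   2.1923  3.0571  0.4952 -1.2253]
dp [-0.6543 -0.0903 -0.1566] rot [0.0211 0.1405 0.0997] 0.17359308461557582
kin block rail xy [-0.0029 -0.1608] lift 0.006439407661917335 approx
top 3567.0 [357.8003 163.9625] [ 0.6454 -0.1538  0.317 ]
top 4130.0 [291.5477 164.3174] [0.646  0.0876 0.317 ]
top 7764.0 [194.125  137.3125] [0.7482 0.4425 0.317 ]
scene 3796.0 [361.625  174.3125] [0.6461 0.089  0.317 ]
scene 4936.5 [375.625 161.375] [0.6131 0.1563 0.317 ]
(-0.024, -0.11, 0.331) [366.466  159.3367] [147.4639 198.9467]
(0.024, -0.11, 0.331) [378.7101 166.7945] [196.4405 228.7781]
(0.024, -0.11, 0.301) [377.71   174.1349] [192.4399 258.1394]
(-0.024, -0.11, 0.301) [365.6977 166.6676] [144.3907 228.2703]
(-0.024, 0.11, 0.331) [409.784 128.325] [320.736   74.9001]
(-0.008, -0.11, 0.301) [369.6509 169.125 ] [160.2035 238.1002]
(0.008, -0.11, 0.301) [373.6547 171.6139] [176.2186 248.0557]
(-0.008, -0.11, 0.305) [369.7617 168.162 ] [160.6466 234.2478]
(0.008, -0.11, 0.305) [373.7756 170.6505] [176.7023 244.2021]
(-0.021, -0.11, 0.305) [366.5378 166.1632] [147.7513 226.2529]
(0.021, -0.11, 0.305) [377.075  172.6961] [189.8999 252.3845]
```

View pics/sc8.png

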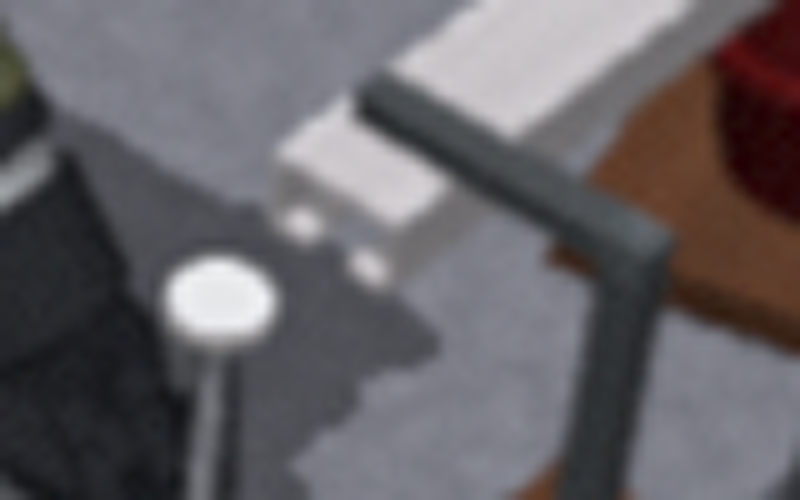

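jog_arm:
  increments:
    - [-0.0035,0.0094,0,0,0,0]
    - [-0.0035,0.0094,0,0,0,0]
    - [0,0,0,0,0,0]
    - [0,0,0,0,0,0]

```text
time: 11.38
position: [0.6461, 0.1115, 0.1565]
tcp_rot: [-0.579, 0.684, -0.181, -0.406]
force: [-0.9, 0.4, -1.1]
width: 0.0113
```

```bash
python3 - <<'E'
from chk import *
chk("d")
s=cv2.imread("pics/scene_d_full.png"); cv2.imwrite("pics/sd8.png",cv2.resize(s[145:195,340:420],None,fx=10,fy=10,interpolation=cv2.INTER_CUBIC))
E
```

```text
t 11.375 p [0.6461 0.1115 0.1565] F [-0.9423  0.3776 -1.1154] w 0.0113371340375301 q [-0.0112  0.774  -0.2815  2.2117  3.0157  0.5211 -1.2307]
dp [-0.6461 -0.1115 -0.1565] rot [ 0.0025  0.1023 -0.0019] 0.10232007939835021
kin block rail xy [-0.0032 -0.1381] lift 0.006326552140760222 approx
top 3946.5 [285.602  166.3676] [0.6387 0.1092 0.317 ]
top 3550.5 [357.7849 163.9468] [ 0.6455 -0.1538  0.317 ]
top 7727.5 [194.1875 137.3125] [0.7482 0.4423 0.317 ]
scene 4043.0 [366.625  169.7683] [0.6349 0.1124 0.317 ]
scene 4943.5 [375.625  161.3125] [0.6128 0.1564 0.317 ]
```

View pics/sd8.png

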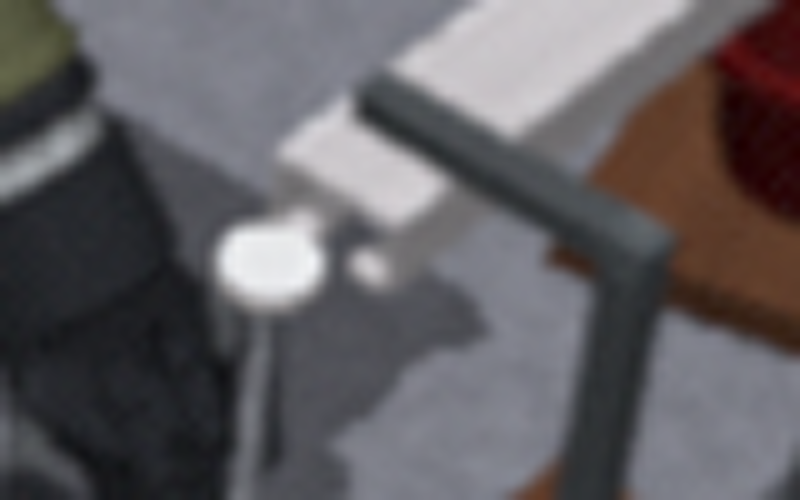

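View pics/top_d.png

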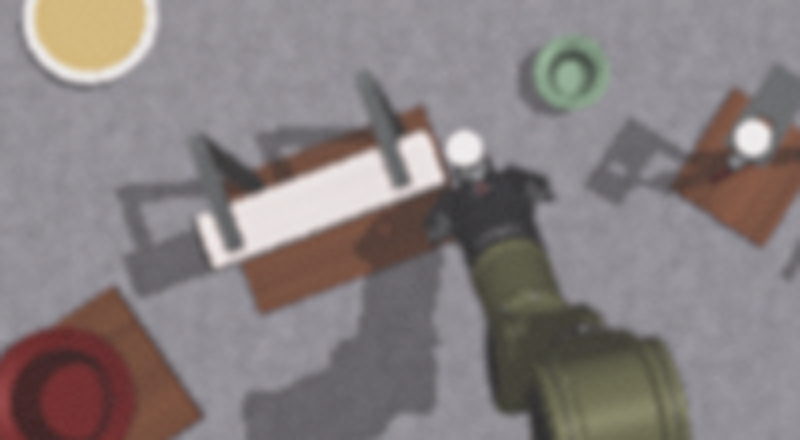

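jog_arm:
  increments:
    - [-0.003,0.0094,0,0,0,0]
    - [-0.0033,0.0094,0,0,0,0]
    - [0,0,0,0,0,0]

```text
time: 11.85
position: [0.6395, 0.1314, 0.1566]
tcp_rot: [-0.579, 0.684, -0.181, -0.406]
force: [0.8, 0.6, -0.4]
width: 0.0111
```

```bash
python3 - <<'E'
from chk import *
chk("e")
s=cv2.imread("pics/scene_e_full.png"); cv2.imwrite("pics/se8.png",cv2.resize(s[145:195,340:420],None,fx=10,fy=10,interpolation=cv2.INTER_CUBIC))
E
```

```text
t 11.85 p [0.6395 0.1314 0.1566] F [ 0.7663  0.6309 -0.4297] w 0.011078957777547698 q [-0.0642  0.7716 -0.2719  2.2251  2.974   0.5422 -1.2362]
dp [-0.6395 -0.1314 -0.1566] rot [-0.0256  0.1053  0.0237] 0.11088623535368211
kin block rail xy [-0.0026 -0.1171] lift 0.0063657722268821715 approx
top 3548.5 [357.7825 163.9439] [ 0.6455 -0.1537  0.317 ]
top 7709.5 [194.1875 137.3125] [0.7482 0.4423 0.317 ]
scene 3277.0 [371.0625 167.8125] [0.6329 0.1289 0.317 ]
scene 4909.5 [375.625  161.3125] [0.6128 0.1564 0.317 ]
```

View pics/se8.png

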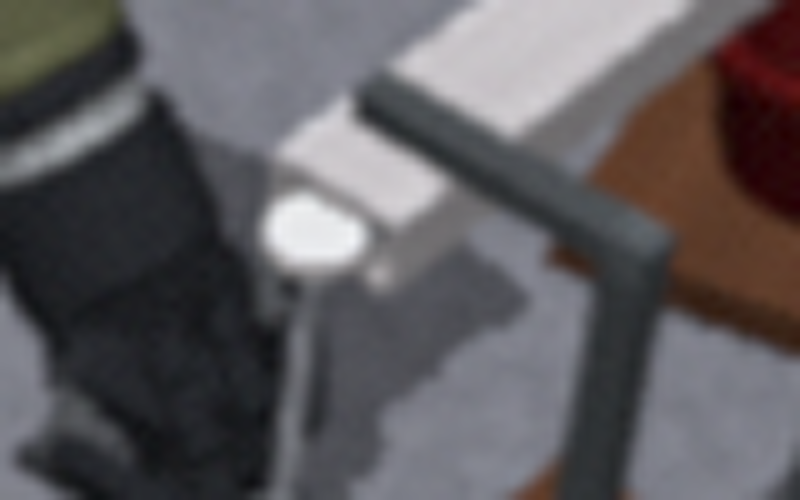

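View pics/top_e.png

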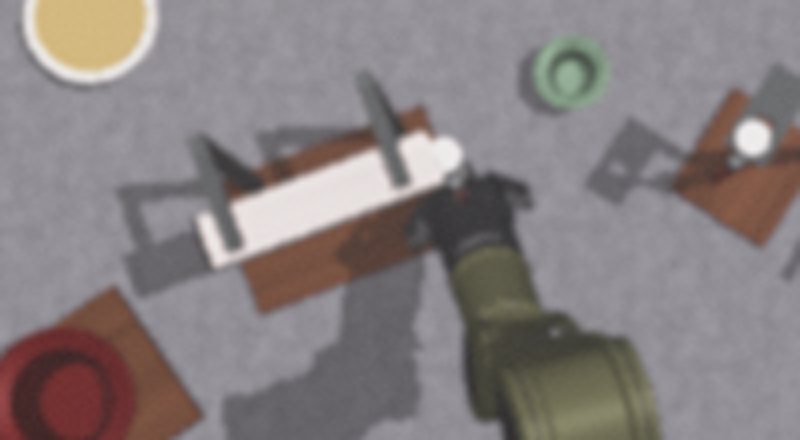

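jog_arm:
  increments:
    - [0.0016,0.0006,0,0,0,0]
    - [-0.0033,0.0094,0,0,0,0]
    - [-0.0033,0.0094,0,0,0,0]
    - [0,0,0,0,0,0]

```text
time: 12.45
position: [0.6348, 0.1505, 0.1566]
tcp_rot: [-0.579, 0.684, -0.182, -0.405]
force: [0.4, -0.6, -0.1]
width: 0.0111
```

```bash
python3 - <<'E'
from chk import *
chk("f")
s=cv2.imread("pics/scene_f_full.png"); cv2.imwrite("pics/sf8.png",cv2.resize(s[145:195,340:420],None,fx=10,fy=10,interpolation=cv2.INTER_CUBIC))
E
```

```text
t 12.45 p [0.6348 0.1505 0.1566] F [ 0.4138 -0.5739 -0.0807] w 0.01114572829623323 q [-0.1175  0.77   -0.2608  2.2311  2.9308  0.5572 -1.2411]
dp [-0.6348 -0.1505 -0.1566] rot [0.0036 0.1347 0.1588] 0.2082901456509166
kin block rail xy [-0.0004 -0.0975] lift 0.006409523100109948 approx
top 3548.5 [357.7742 163.9476] [ 0.6455 -0.1537  0.317 ]
top 7677.5 [194.125  137.3125] [0.7482 0.4425 0.317 ]
scene 4890.0 [375.6875 161.3125] [0.6129 0.1566 0.317 ]
```

View pics/sf8.png

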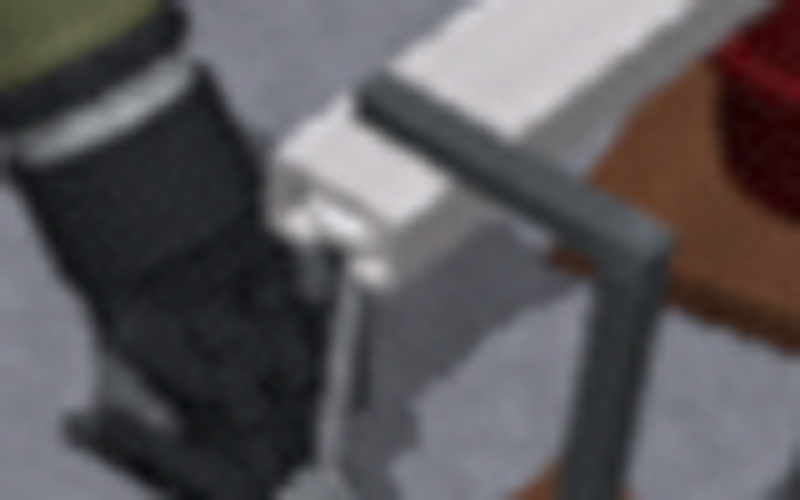

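jog_arm:
  increments:
    - [-0.0035,0.0094,0,0,0,0]
    - [-0.0043,0.0118,0,0,0,0]
    - [-0.0043,0.0118,0,0,0,0]
    - [-0.0043,0.0118,0,0,0,0]
    - [-0.0043,0.0118,0,0,0,0]
    - [-0.0043,0.0118,0,0,0,0]
    - [0,0,0,0,0,0]

```text
time: 13.42
position: [0.6078, 0.2238, 0.1566]
tcp_rot: [-0.579, 0.684, -0.182, -0.405]
force: [-0.3, -0.2, -1.0]
width: 0.0112
```

```bash
python3 - <<'E'
from chk import *
chk("g")
E
```

```text
t 13.425 p [0.6078 0.2238 0.1566] F [-0.3    -0.1978 -0.9833] w 0.011210425050533674 q [-0.3159  0.7658 -0.2312  2.2522  2.7705  0.6069 -1.2592]
dp [-0.6078 -0.2238 -0.1566] rot [-0.0075  0.1416  0.131 ] 0.19307375464157922
kin block rail xy [-0.0004 -0.0194] lift 0.006435613847476207 approx
top 3521.0 [357.7906 163.962 ] [ 0.6454 -0.1538  0.317 ]
top 7623.0 [194.125  137.3125] [0.7482 0.4425 0.317 ]
scene 4778.5 [375.6875 161.4375] [0.6134 0.1563 0.317 ]
```

View pics/scene_g.png

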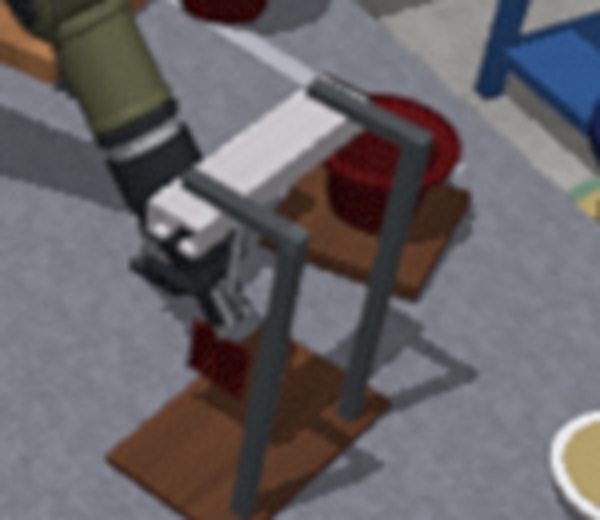

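jog_arm:
  increments:
    - [-0.0035,0.0094,0,0,0,0]
    - [-0.0043,0.0118,0,0,0,0]
    - [-0.0043,0.0118,0,0,0,0]
    - [-0.0043,0.0118,0,0,0,0]
    - [-0.0043,0.0118,0,0,0,0]
    - [-0.0043,0.0118,0,0,0,0]
    - [-0.0035,0.0094,0,0,0,0]
    - [0,0,0,0,0,0]

```text
time: 14.52
position: [0.5777, 0.3053, 0.1566]
tcp_rot: [-0.58, 0.684, -0.183, -0.404]
force: [0.0, -1.0, -0.1]
width: 0.011
```

```bash
python3 - <<'E'
from chk import *
chk("h")
E
```

```text
t 14.525 p [0.5777 0.3053 0.1566] F [ 0.0204 -0.9669 -0.145 ] w 0.011037515539139151 q [-0.5383  0.7667 -0.1913  2.2283  2.5789  0.6165 -1.2637]
dp [-0.5777 -0.3053 -0.1566] rot [0.0196 0.1593 0.2826] 0.3250234192017915
kin block rail xy [-0.0005  0.0675] lift 0.006418384169422392 approx
top 3534.5 [357.7751 163.9601] [ 0.6454 -0.1537  0.317 ]
top 7630.0 [194.125  137.3125] [0.7482 0.4425 0.317 ]
scene 4787.0 [375.625  161.3125] [0.6128 0.1564 0.317 ]
```

View pics/scene_h.png

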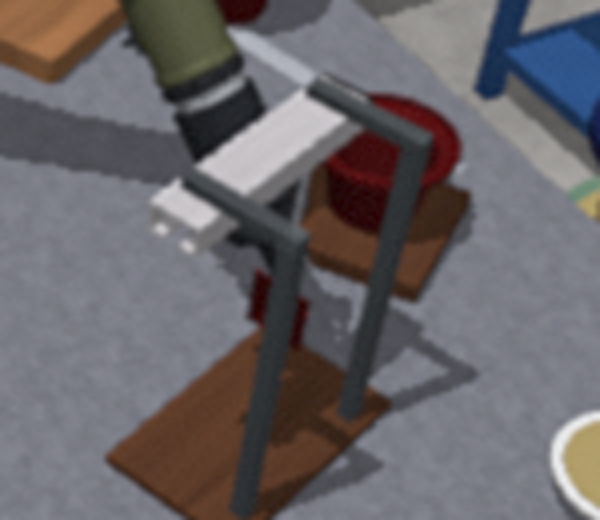

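jog_arm:
  increments:
    - [-0.0025,0.0066,-0.001,0,0,0]
    - [-0.0025,0.0066,-0.001,0,0,0]
    - [-0.0014,0.0038,-0.001,0,0,0]
    - [0,0,0,0,0,0]

```text
time: 15.12
position: [0.5721, 0.3203, 0.1532]
tcp_rot: [-0.58, 0.684, -0.185, -0.403]
force: [-0.0, 0.2, -1.4]
width: 0.0111
```

```bash
python3 - <<'E'
from chk import *
chk("i")
E
```

```text
t 15.125 p [0.5721 0.3203 0.1532] F [-0.0093  0.2344 -1.4262] w 0.011064472976322605 q [-0.5814  0.7749 -0.1823  2.219   2.5396  0.6211 -1.2643]
dp [-0.5721 -0.3203 -0.1532] rot [0.1078 0.1626 0.5391] 0.5733202512599473
kin block rail xy [-0.0007  0.0836] lift 0.0030022023442475287 approx
top 3529.0 [357.7742 163.9476] [ 0.6455 -0.1537  0.317 ]
top 7624.0 [194.1875 137.3125] [0.7482 0.4423 0.317 ]
scene 4812.5 [375.625 161.375] [0.6131 0.1563 0.317 ]
```

jog_arm:
  increments:
    - [-0.0014,0.0038,0,0,0,0]
    - [-0.0007,0.0019,0,0,0,0]
    - [0,0,0,0,0,0]

```text
time: 15.6
position: [0.5703, 0.3253, 0.1534]
tcp_rot: [-0.58, 0.684, -0.185, -0.402]
force: [-0.2, -0.2, -0.6]
width: 0.0112
```

jog_arm:
  increments:
    - [-0.0007,0.0019,0,0,0,0]
    - [0,0,0,0,0,0]

```text
time: 15.85
position: [0.5696, 0.3272, 0.1534]
tcp_rot: [-0.58, 0.684, -0.185, -0.402]
force: [-0.6, 0.1, -0.2]
width: 0.0111
```

jog_arm:
  increments:
    - [-0.0007,0.0019,0,0,0,0]
    - [0,0,0,0,0,0]

```text
time: 16.1
position: [0.5689, 0.329, 0.1534]
tcp_rot: [-0.58, 0.684, -0.185, -0.402]
force: [0.4, 0.4, -0.6]
width: 0.0111
```

jog_arm:
  increments:
    - [-0.0007,0.0019,0,0,0,0]
    - [0,0,0,0,0,0]

```text
time: 16.35
position: [0.5689, 0.3293, 0.1533]
tcp_rot: [-0.581, 0.684, -0.187, -0.401]
force: [1.1, -1.0, 0.1]
width: 0.0112
```

jog_arm:
  increments:
    - [-0.0007,0.0019,0,0,0,0]
    - [0,0,0,0,0,0]

```text
time: 16.6
position: [0.5688, 0.3294, 0.1533]
tcp_rot: [-0.581, 0.684, -0.188, -0.399]
force: [-0.2, -2.5, -0.6]
width: 0.011
```

jog_arm:
  increments:
    - [0.0004,-0.0009,-0.001,0,0,0]
    - [0,0,-0.001,0,0,0]
    - [0,0,-0.001,0,0,0]
    - [0,0,0,0,0,0]

```text
time: 17.1
position: [0.5694, 0.3296, 0.1506]
tcp_rot: [-0.581, 0.684, -0.187, -0.4]
force: [1.1, -1.8, 0.6]
width: 0.0114
```

```bash
python3 - <<'E'
from chk import *
chk("j"); look("j")
E
```

```text
t 17.1 p [0.5694 0.3296 0.1506] F [ 1.093  -1.7852  0.6161] w 0.011356888964842788 q [-0.6114  0.7823 -0.1741  2.2108  2.5098  0.6263 -1.2652]
dp [-0.5694 -0.3296 -0.1506] rot [0.1903 0.2917 0.979 ] 1.0390709508289389
kin block rail xy [0.0001 0.0934] lift 0.00035184348064859483 approx
top 3531.5 [357.7763 163.9494] [ 0.6454 -0.1537  0.317 ]
top 7633.5 [194.125  137.3125] [0.7482 0.4425 0.317 ]
scene 4825.0 [375.625  161.4375] [0.6133 0.1561 0.317 ]
```

View pics/wj.png

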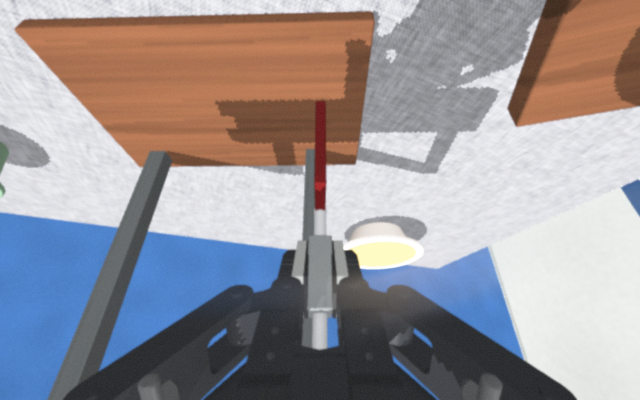

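jog_arm:
  increments:
    - [0.0004,-0.0012,-0.0005,0,0,0]
    - [0,0,0,0,0,0]

```text
time: 17.5
position: [0.5696, 0.3296, 0.1504]
tcp_rot: [-0.581, 0.684, -0.186, -0.4]
force: [0.4, -1.4, -1.0]
width: 0.0112
```

jog_arm:
  increments:
    - [0,0,0,0,0,0]
    - [0,0,0,0,0,0]
    - [0,0,0,0,0,0]
    - [0,0,0,0,0,0]
  hand: 0.05

```text
time: 18.0
position: [0.569, 0.3311, 0.1505]
tcp_rot: [-0.581, 0.684, -0.185, -0.401]
force: [0.2, 0.3, 0.2]
width: 0.0504
```

```bash
python3 - <<'E'
from chk import *
chk("k"); look("k"); s,p,M=st(env);print(wproj(p,M,np.r_[RC+.093*D,.165]),M[:,0])
E
```

```text
t 18.0 p [0.569  0.3311 0.1505] F [0.235  0.3073 0.1871] w 0.05040835233265534 q [-0.6093  0.7829 -0.1776  2.2112  2.5156  0.6279 -1.2658]
dp [-0.569  -0.3311 -0.1505] rot [0.086  0.3125 0.6707] 0.7448858635371
kin block rail xy [0.0002 0.0949] lift 0.0003150641130784948 approx
top 3532.0 [357.7825 163.9439] [ 0.6455 -0.1537  0.317 ]
top 7613.5 [194.125  137.3125] [0.7482 0.4425 0.317 ]
scene 4807.0 [375.625 161.25 ] [0.6126 0.1566 0.317 ]
[315.8037 275.8182] [ 0.61    0.2135 -0.7631]
```

View pics/wk.png

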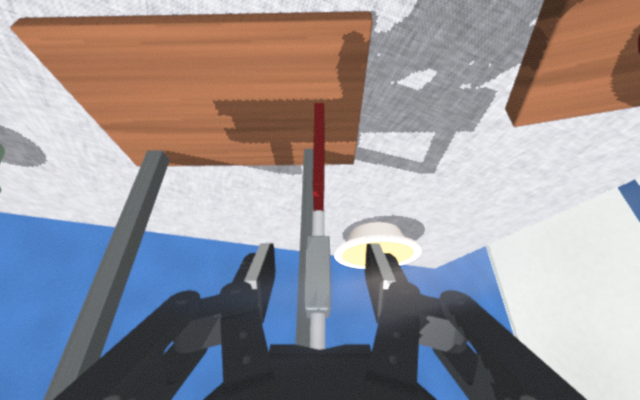

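Released: the block hangs centred between the open pads, around (317,272). Next I retreat back along the tool axis.

jog_arm:
  increments:
    - [-0.006,-0.002,0.008,0,0,0]
    - [-0.009,-0.003,0.011,0,0,0]
    - [-0.012,-0.004,0.015,0,0,0]
    - [-0.012,-0.004,0.015,0,0,0]
    - [-0.012,-0.004,0.013,0,0,0]
    - [-0.012,-0.004,0.01,0,0,0]
    - [0,0,0,0,0,0]

```text
time: 19.02
position: [0.5006, 0.3082, 0.2284]
tcp_rot: [-0.581, 0.684, -0.184, -0.401]
force: [1.2, 1.0, 0.5]
width: 0.0501
```

```bash
python3 - <<'E'
from chk import *
chk("l"); look("l"); s,p,M=st(env)
for h in (.069,.128,.147,.165,.183): print(h,wproj(p,M,np.r_[RC+.0935*D,h]))
E
```

```text
t 19.025 p [0.5006 0.3082 0.2284] F [1.2386 0.9562 0.4867] w 0.050137827483694 q [-0.6941  0.573  -0.1515  2.3557  2.4071  0.57   -1.2441]
dp [-0.5006 -0.3082 -0.2284] rot [0.0258 0.3512 0.6013] 0.6968632432155679
kin block rail xy [-0.072  0.097] lift 0.0781936615597083 approx
top 3535.5 [357.8049 163.9479] [ 0.6454 -0.1538  0.317 ]
top 7637.5 [194.125  137.3125] [0.7482 0.4425 0.317 ]
scene 4814.5 [375.5625 161.4375] [0.6133 0.156  0.317 ]
0.069 [317.3367 128.877 ]
0.128 [316.9408 175.3127]
0.147 [316.7929 192.6572]
0.165 [316.6418 210.3827]
0.183 [316.4786 229.5202]
```

View pics/wl.png

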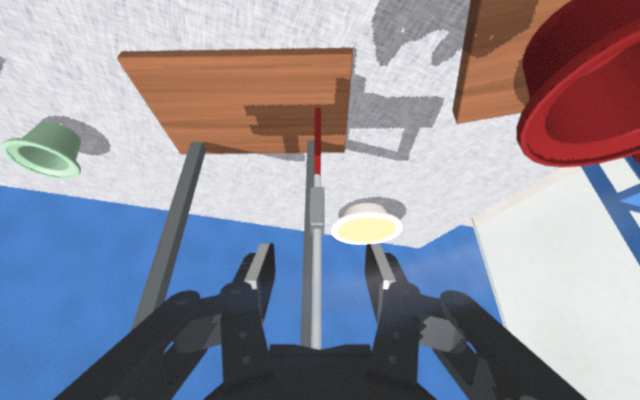

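View pics/scene_l.png

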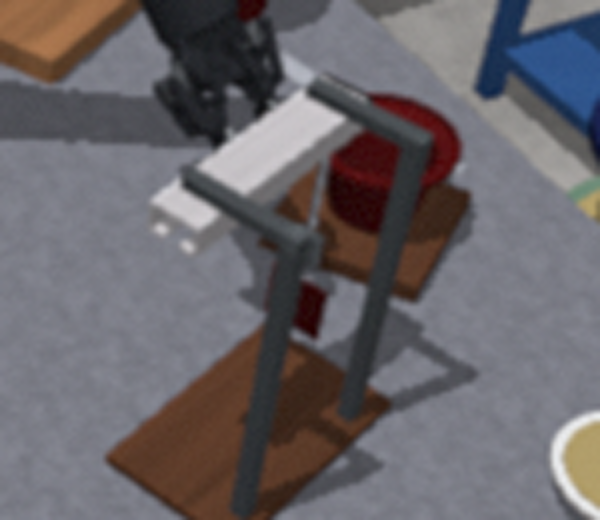

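jog_arm:
  increments:
    - [-0.01,0,0.005,0,0,0]
    - [0,0,0,0,0,0]
    - [0,0,0,0,0,0]
    - [0,0,0,0,0,0]
    - [0,0,0,0,0,0]
    - [0,0,0,0,0,0]
    - [0,0,0,0,0,0]
    - [0,0,0,0,0,0]
    - [0,0,0,0,0,0]
    - [0,0,0,0,0,0]
    - [0,0,0,0,0,0]
    - [0,0,0,0,0,0]

```text
time: 20.68
position: [0.492, 0.3083, 0.2315]
tcp_rot: [-0.581, 0.684, -0.185, -0.401]
force: [-0.1, -0.1, -0.0]
width: 0.0502
```

```bash
python3 - <<'E'
from chk import *
look("m"); look("n")
a=np.load("wm.npz");b=np.load("wn.npz"); print(wproj(b["p"],b["M"],np.r_[RC+.0935*D,.165]))
A=a["img"].astype(int);Bb=b["img"].astype(int);print("diff carrier",abs(A-Bb)[100:330,290:345].mean(),"other",abs(A-Bb)[100:230,60:120].mean())
cv2.imwrite("pics/wnz.png",cv2.resize(b["img"][90:240,260:380,::-1],None,fx=4,fy=4,interpolation=cv2.INTER_CUBIC))
E
```

```text
[313.2863 211.6342]
diff carrier 1.6511989459815546 other 1.3244444444444445
```

View pics/wnz.png

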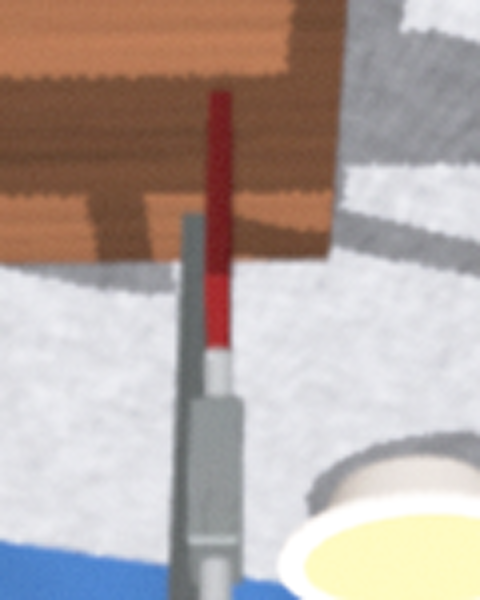

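The block shows at about (314,207) against a predicted (313,212). The carrier hangs vertical, and two successive frames differ only by noise, so I hand in.

```bash
python3 -c "
from bench import env
print(env.job_done())"
```

```text
the job is handed in; nothing more can be done
None
```

I loaded the square-tile carrier onto the rail: it hangs released at the end stop. I handed the job in at about 21 s; no verdict is reported.

- **Loading:** I lifted the carrier off its fork, brought the disc in at the rail's open end and slid it in lifted. At the end stop I felt a light contact of about 2.5 N, then lowered it onto the lips and let go.
- **Position:** The gripper's pose puts the carrier at rail y ≈ 0.093 m (home is 0.094), centred in the slot. In the wrist image the block sat within 5 px of its predicted place.
- **At rest:** The stem looks vertical in the wrist image, and two successive frames differed only by about image noise.
- **Bystanders:** The round carrier's disc stayed within about 1 mm of its start in the top camera. I did not re-measure the planter, pot and jar, but the arm never went near them and I felt no unexpected force.

**Disagreements:**
- At the start, the square carrier was turned about 0.4 rad from its stand, not the stated 0.1 at most. I grasped it at the measured angle.
- The scene camera placed the rail about 2 mm off from the top camera. I corrected the sideways position by about 2 mm with the disc just at the mouth.

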